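# Feed the scrap test bars into the grog crusher

## Task

The two long fired-clay test bars in the dowel rack are scrap. Feed them one at a time into the bench crusher: push each bar, still held, well in past the sprung flap of the feed mouth before letting go, so that it drops right inside and the flap springs shut behind it. Leave the square tiles standing in the rack and do not shift anything else on the bench.

Things in the scene. Friction and masses are not known exactly. Their poses are not given: they have to be found in the camera images.
- bar_a_center (a point): First scrap test bar: plain terracotta, 140 long x 44 wide x 12 mm thick, about 0.13 kg, standing in a rack groove, leaning 30 degrees with its top towards the robot. The point is its centre; own z runs along its length to its upper end, y across its width, x through its thickness. Its lowest 20 mm are in the groove: pull it out along its z
- bar_b_center (a point): Second scrap test bar: plain terracotta, 140 long x 44 wide x 12 mm thick, about 0.13 kg, standing in a rack groove, leaning 30 degrees with its top towards the robot. The point is its centre; own z runs along its length to its upper end, y across its width, x through its thickness. Its lowest 20 mm are in the groove: pull it out along its z
- tile_a_center (a point): A square terracotta tile 80 x 80 x 12 mm, leaning in another groove of the same rack beside the bars, the same way; stays there. The point is its centre; z up along its face, y across, x through its thickness
- tile_b_center (a point): A square terracotta tile 80 x 80 x 12 mm, leaning in another groove of the same rack beside the bars, the same way; stays there. The point is its centre; z up along its face, y across, x through its thickness
- tile_c_center (a point): A square terracotta tile 80 x 80 x 12 mm, leaning in another groove of the same rack beside the bars, the same way; stays there. The point is its centre; z up along its face, y across, x through its thickness
- rack: Wooden rack fixed to the bench, left or right of the middle, crusher on the other side. Base 270 (x) x 100 (y) x 14 mm, cleats to 40 mm, slanted dowels to 95 mm height. Five parallel grooves, 42 mm apart along x, hold bars and tiles in any order, leaning 30 degrees to -x. Origin: centre of the underside; x away from the robot, y along the grooves, z up
- mouth (a point): Centre of the crusher's feed mouth, 235 mm above the bench, in its sloping face. Axes as the crusher's. The face slopes 35 degrees, rising towards +x, so the straight way in (square to it) runs down and to +x, 35 degrees from vertical. Mouth 144 mm wide (y) x 80 mm along the slope. Behind it a chute 148 mm wide runs straight in along the mouth's lower edge to a grate 30 mm above the bench
- crusher: Grey bench crusher, fixed. Origin: on the bench under the mouth's centre; x level from its front (robot side) to its rear, y across, z up. Body 250 mm wide, from 61 mm before the origin (drawer handle 90 mm) to 250 mm behind it (motor, 165 mm high, to 400 mm); round guard on the +y side to 155 mm; roof 278 mm high. Inside, the rear wall is at x = 198 mm
- flap (a joint): Steel flap, 140 x 77 mm, closing the mouth from inside; hinged along the mouth's upper (+x) edge, 40 mm up the slope from its centre; pushed inwards. 0 = shut, 1.4 rad = fully in. A spring shuts it: at mid-flap about 1.6 N starts it, about 4 N holds it at 1.1 rad. A bar pinched by the flap can stick: hold the flap off it with the fingers as it is let go, or push it on
- vase_center (a point): Unglazed vase standing in the middle of the bench between rack and crusher, 72 mm diameter, 155 mm high; the point is half-way up. To be left alone
- cutter_a: Steel ring cutter lying flat, 90 mm diameter, 40 mm high; origin: centre of its underside. To be left alone
- cutter_b: Steel ring cutter lying flat, 74 mm diameter, 40 mm high; origin: centre of its underside. To be left alone
- beaker: Clear plastic beaker, 76 mm diameter, 100 mm high; origin: centre of its underside. To be left alone
- wood_block: Rounded wooden block 60 x 100 x 30 mm (y its long side); origin: centre of its underside. To be left alone
Things that resemble listed ones, but are neither listed nor needed, are in the scene too. Leave any green or grey look-alike of the part that bears bar_a_center alone.

How it is judged:
On the way, in this order (a step that is already met when the one before it is completed fails the run):
1. a bar, still in the gripper, is half-way in through the mouth (its centre within 60 mm of the mouth's centre) with the flap pushed open past 0.7 rad (((distance between bar_a_center and mouth below 0.06 m and value of joint flap above 0.7 rad and contact force between the fingers and bar_a above 1 N) or (distance between bar_b_center and mouth below 0.06 m and value of joint flap above 0.7 rad and contact force between the fingers and bar_b above 1 N))), for 0.1 s.
2. that bar has gone right in and the flap has shut behind it (((z of bar_a_center in the frame of mouth below -0.075 m and x of bar_a_center in the frame of mouth between -0.02 and 0.2 m and y of bar_a_center in the frame of mouth between -0.07 and 0.07 m) or (z of bar_b_center in the frame of mouth below -0.075 m and x of bar_b_center in the frame of mouth between -0.02 and 0.2 m and y of bar_b_center in the frame of mouth between -0.07 and 0.07 m)) and value of joint flap below 0.06 rad), for 0.2 s.
3. the other bar, still in the gripper, is half-way in through the mouth with the flap pushed open past 0.7 rad (((distance between bar_a_center and mouth below 0.06 m and value of joint flap above 0.7 rad and contact force between the fingers and bar_a above 1 N) or (distance between bar_b_center and mouth below 0.06 m and value of joint flap above 0.7 rad and contact force between the fingers and bar_b above 1 N))), for 0.1 s.
At the end, for the whole second after the job is handed in: Both bars lie at rest wholly inside the crusher, their centres at least 75 mm below the mouth's centre, the flap is shut (under 0.06 rad), and the tiles stand in their grooves (within 20 mm) (z of each of bar_a_center, bar_b_center in the frame of mouth below -0.075 m and x of bar_a_center in the frame of mouth between -0.02 and 0.2 m and y of bar_a_center in the frame of mouth between -0.07 and 0.07 m and x of bar_b_center in the frame of mouth between -0.02 and 0.2 m and y of bar_b_center in the frame of mouth between -0.07 and 0.07 m and value of joint flap below 0.06 rad and linear speed of each of bar_a, bar_b below 0.05 m/s and distance of each of tile_a_center, tile_b_center, tile_c_center from where it was at the start of the episode below 0.02 m); the robot touches nothing.
It fails at once if a square tile is shifted by more than 20 mm (distance of any of tile_a_center, tile_b_center, tile_c_center from where it was at the start of the episode above 0.02 m).
It fails at once if the vase, a ring cutter, the beaker or the wooden block is shifted by more than 30 mm (distance of any of vase_center, cutter_a, cutter_b, beaker, wood_block from where it was at the start of the episode above 0.03 m).
It also fails if it takes over 72 s, if anything falls off the work surface, if the arm or the gripper's body presses on something with over 40 N, if the wrist force passes 120 N, or if a joint passes its speed limit or range.

## Robot

A 6-joint arm with a two-finger parallel gripper is mounted at the origin on the work surface. World frame = base frame: x ahead of the robot, y to its left, z up, the work surface at z = 0. Lengths are in m, angles in rad, forces in N, time in s.
With the tool pointing down it reaches from about 0.25 to 0.775 m from the base axis. Payload 4 kg.
Tool frame: the origin (TCP) lies midway between the tips of the shut fingers; the grasp point (between the pads) lies 19 mm behind it (robot.tcp_to_grasp is the distance from the TCP to the grasp point, in m); z points along the fingers, x is the direction in which the jaws open and shut, and the axes are right-handed (so a half turn about z gives the same grasp; the last joint's range is limited). The gripper opens to 94 mm and grips with 3 to 60 N. Pads are 16 mm wide; open, the fingers measure 119 mm over their backs; the gripper's body (75 mm by 177 mm) begins 78 mm behind the grasp point.
Start: joints at [1.105, 0.087, 1.371, -0, 1.684, -0.103], TCP at [0.195, 0.514, 0.206] pointing down, gripper open.
Joint ranges: [-3.1, 3.1], [-0.76, 2.03], [0.27, 2.55], [-1.08, 4.22], [0.17, 2.65], [-2.57, 2.57]. Speed limits (rad/s): [2.79, 2.79, 3.14, 3.14, 3.14, 3.14].

## Interface

Orientations are given as [roll, pitch, yaw] about the fixed x, y, z axes, in that order (R = Rz(yaw) Ry(pitch) Rx(roll)).
In Python, from bench import get_obs, vision, robot gives the robot as it stands.
- The arm moves only by the tool servo_tool, never from a script. Its argument "targets" is text: rows parted by semicolons, each of 7 numbers parted by spaces: the opening, from 0 (shut) to 1 (fully open), then the shift along the tool's x, y, z as a fraction of full scale, then the turn, a rotation vector about the tool's x, y, z as a fraction of full scale. A call has 1 to 12 rows; each row is the pose to reach, as a shift and turn from the pose commanded when the call began, along the tool's axes at that moment, turning the shorter way round; what a row does not reach only later rows make up. Full scale, the value 1, is 0.25 m for a shift and pi rad for a turn. A row lasts 1/12 s, in which the tool goes at most 41.7 mm and 7.16 degrees, less where a joint would pass 70% of its speed; a pose out of reach is approached as far as the arm can. A call with a number of a shift or a turn outside -1 to 1 is refused whole. A call with a gripper value outside its range is refused whole. The fingers move at their own pace and stop on an object; the grip force is fixed at half the most. Time passes only in rows, so rows that repeat a pose let the fingers close. It gives the time, the measured TCP pose, the force and the opening at its end, in the units of the state.
- get_obs(): the state, without advancing time (a new reading comes with each control period).
- vision.snapshot(name): name is "scene" or "top"; returns a dict with "image" (400x640x3 uint8, red, green, blue), "mtx" (3x3 intrinsics, pixels), "world_from_camera" (4x4, takes a point from camera to world coordinates). Camera axes: x right, y down, z forward; pixel columns grow to the right and rows downward; lengths in m; the calibration is good to about 2 mm. A picture is of the moment at which its call begins. There is no depth.
- robot.close_job(): hands the job in, once; it reports no verdict.
The state is a dict: "time": time; "joint_positions": joint angles; "qvel": joint speeds; "joint_torque": joint torques, N m; "tool_pos": TCP position; "ee_rot": TCP orientation; "wrist_force": force on the tool from outside, world axes, zero at the start; "wrist_torque": the same for the moment, N m; "width": finger opening in m.
Only numpy, scipy, OpenCV 4.12 (cv2) and the standard library are available. Lean on these libraries where they do the work, as an engineer would, in place of code of your own. Each camera call takes 0.05 s, during which the arm holds its last target.

## Working session

There is one attempt and no reset: what is moved stays moved. The work goes in short steps, Python scripts to look and compute and a tool call to move; the robot and the scene stay as the last step left them, time stands still between calls to the robot, and variables do not carry over. Pictures are saved under pics/ and viewed, and the job is handed in when it is done.

Besides the shell and the picture viewer there is one more tool, called after "Call:" as name(argument=value, ...) on one line, values as JSON. servo_tool: Moves the arm, as the interface text tells. Its arguments: {"type":"object","properties":{"targets":{"type":"string"}},"required":["targets"]}

```bash
ls; mkdir -p pics
python3 - <<'E'
from bench import get_obs, vision, robot
import cv2,numpy as np
np.set_printoptions(precision=4,suppress=True)
for n in("scene","top"):
    s=vision.snapshot(n); cv2.imwrite(f"pics/{n}0.png",s["image"][:,:,::-1]); print(n,s["mtx"],s["world_from_camera"])
    np.savez(f"{n}0.npz",**s)
print(get_obs(), robot.tcp_to_grasp)
E
```

```text
pics
scene [[479.2475   0.     318.237 ]
 [  0.     479.2475 188.7904]
 [  0.       0.       1.    ]] [[ 0.9976  0.0469 -0.0515  0.5116]
 [ 0.0682 -0.8096  0.583  -0.8232]
 [-0.0143 -0.5851 -0.8108  1.2733]
 [ 0.      0.      0.      1.    ]]
top [[455.1708   0.     315.7118]
 [  0.     455.1708 197.936 ]
 [  0.       0.       1.    ]] [[-0.007  -0.9873  0.1588  0.2687]
 [-0.9999  0.0045 -0.016  -0.0257]
 [ 0.0151 -0.1588 -0.9872  1.2947]
 [ 0.      0.      0.      1.    ]]
{'time': 0.1, 'joint_positions': array([ 1.1049,  0.0879,  1.372 ,  0.    ,  1.6836, -0.1031]), 'qvel': array([-0.0002, -0.0007, -0.0018, -0.0007, -0.0003, -0.0001]), 'joint_torque': array([  0.002 , -34.1254, -30.3303,   0.072 ,   0.0304,  -0.0001]), 'tool_pos': array([0.195 , 0.5138, 0.2045]), 'ee_rot': array([-3.1414,  0.0019,  1.208 ]), 'wrist_force': array([-1.013 ,  0.4422,  1.1627]), 'wrist_torque': array([-0.0339,  0.0079, -0.0269]), 'width': 0.09423580002042045} 0.0188
```

View pics/scene0.png

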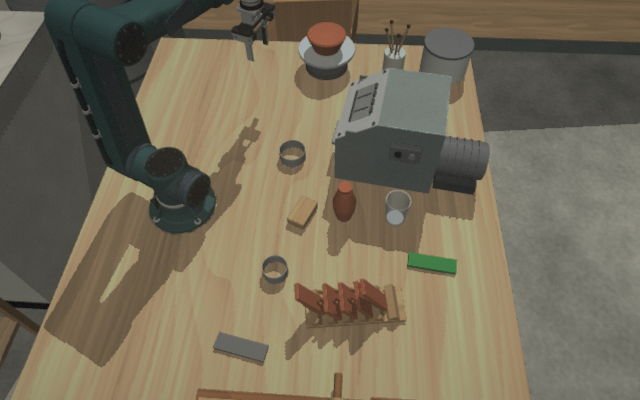

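View pics/top0.png

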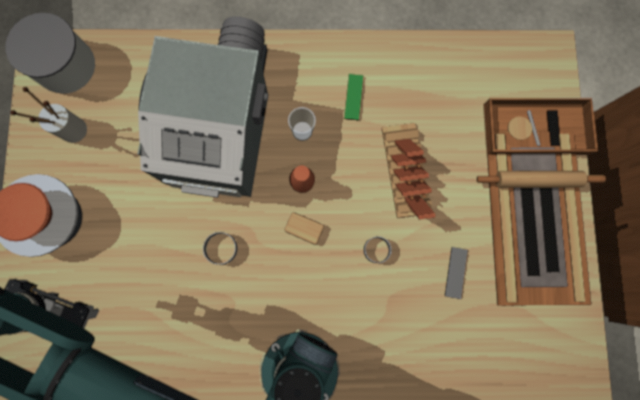

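The scene view shows the rack around (350,305) with a mix of bars and tiles, and the crusher around (400,130). Green (432,264) and grey (241,347) flat look-alikes lie on the bench. Next I'll zoom in on the rack and the crusher.

Run:
```python
import cv2,numpy as np
a=cv2.imread("pics/scene0.png");b=cv2.imread("pics/top0.png")
c=cv2.resize(a[265:340,285:415],None,fx=6,fy=6,interpolation=cv2.INTER_CUBIC)
cv2.imwrite("pics/rs.png",c)
c=cv2.resize(b[115:235,370:450],None,fx=5,fy=5,interpolation=cv2.INTER_CUBIC)
cv2.imwrite("pics/rt.png",c)
c=cv2.resize(b[15:205,130:280],None,fx=3,fy=3,interpolation=cv2.INTER_CUBIC)
cv2.imwrite("pics/ct.png",c)
c=cv2.resize(a[60:200,325:495],None,fx=4,fy=4,interpolation=cv2.INTER_CUBIC)
cv2.imwrite("pics/cs.png",c)
```

```text
(no output)
```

View pics/rs.png

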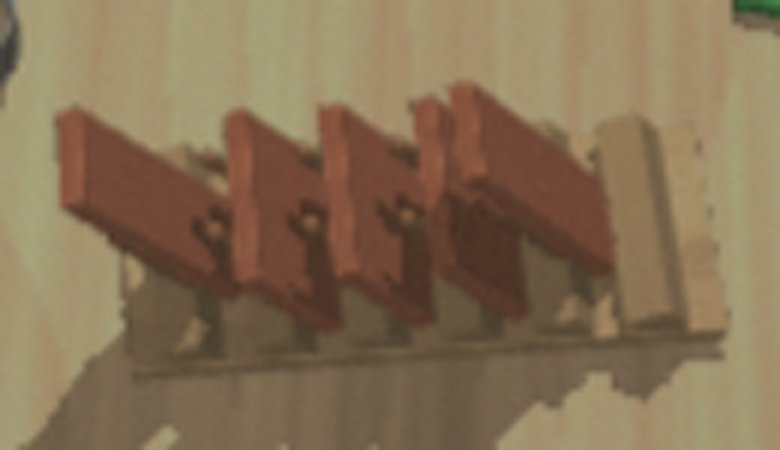

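View pics/rt.png

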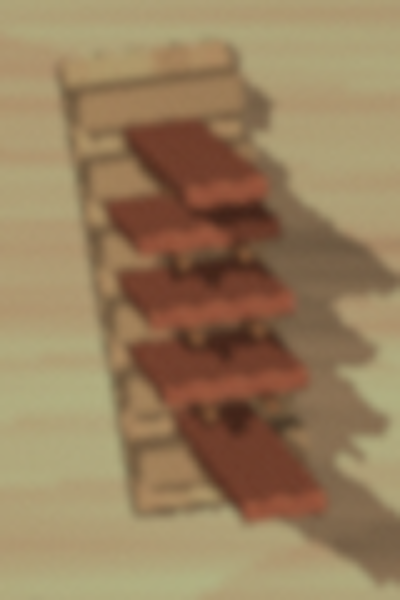

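View pics/ct.png

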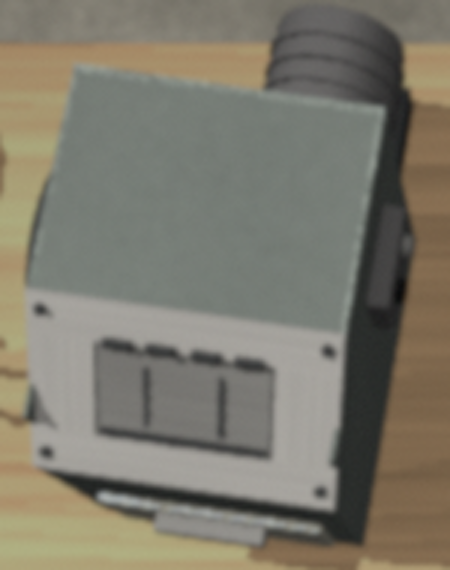

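View pics/cs.png

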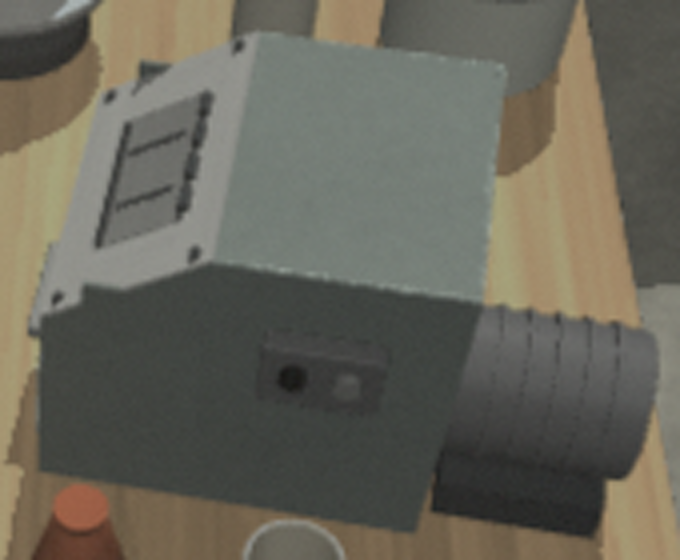

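Listing what could be mistaken for a bar:
- **Five terracotta pieces in the rack**, top view, from far to near: (409,148), (408,160), (411,173), (414,187) and (420,207).
- **Flat look-alikes on the bench:** green (354,97) and grey (456,273).

The narrow, long pieces are the farthest (409,148) and the nearest (420,207), so those are the bars. The three wide ones are tiles. I'll check this with a larger crop and take the corner pixels from it.

Run:
```python
import cv2,numpy as np
a=cv2.imread("pics/scene0.png");b=cv2.imread("pics/top0.png")
def crop(im,u0,v0,u1,v1,f,out,g=5):
    c=cv2.resize(im[v0:v1,u0:u1],None,fx=f,fy=f,interpolation=cv2.INTER_CUBIC)
    c=cv2.convertScaleAbs(c,alpha=1.5)
    for u in range(u0,u1,g):
        cv2.line(c,(int((u-u0+.5)*f),0),(int((u-u0+.5)*f),6),(255,255,255),1)
        if u%10==0: cv2.putText(c,str(u),(int((u-u0+.5)*f),16),0,.4,(255,255,0),1)
    for v in range(v0,v1,g):
        cv2.line(c,(0,int((v-v0+.5)*f)),(6,int((v-v0+.5)*f)),(255,255,255),1)
        if v%10==0: cv2.putText(c,str(v),(8,int((v-v0+.5)*f)+4),0,.4,(255,255,0),1)
    return c
cv2.imwrite("pics/m1.png",np.hstack([crop(b,390,135,440,160,0+8,0),crop(b,395,190,440,220,8,0)][:1]))
A=crop(b,390,135,440,170,8,0);B=crop(b,390,185,440,220,8,0)
cv2.imwrite("pics/m1.png",np.hstack([A,B]))
A=crop(a,290,275,340,320,8,0);B=crop(a,350,270,400,315,8,0)
cv2.imwrite("pics/m2.png",np.hstack([A,B]))
```

```text
(no output)
```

View pics/m1.png

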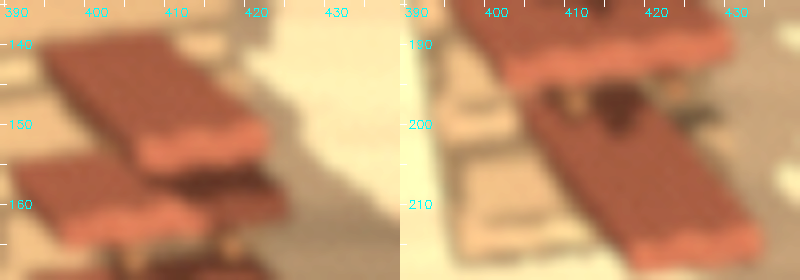

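View pics/m2.png

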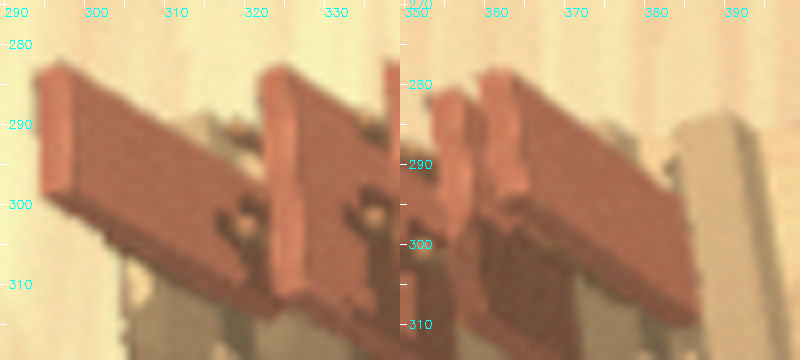

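The close crop confirms it: both bars are narrow and long, at the end grooves. Now I'll triangulate the upper-edge corners, and take crusher and rack points as well.

```bash
cat > h.py <<'E'
import numpy as np,cv2
np.set_printoptions(precision=4,suppress=True)
C={n:dict(np.load(f"{n}0.npz")) for n in("scene","top")}
def ray(n,uv):
    c=C[n];d=c["world_from_camera"][:3,:3]@np.linalg.solve(c["mtx"],[uv[0],uv[1],1]);return c["world_from_camera"][:3,3],d/np.linalg.norm(d)
def plane(n,uv,z):
    o,d=ray(n,uv);return o+d*(z-o[2])/d[2]
def tri(s,t):
    A=np.zeros((3,3));b=np.zeros(3);R=[ray("scene",s),ray("top",t)]
    for o,d in R:
        P=np.eye(3)-np.outer(d,d);A+=P;b+=P@o
    p=np.linalg.solve(A,b);return p,max(np.linalg.norm((np.eye(3)-np.outer(d,d))@(p-o)) for o,d in R)
def proj(n,p):
    c=C[n];q=np.linalg.inv(c["world_from_camera"])@np.append(p,1);q=c["mtx"]@q[:3];return q[:2]/q[2]
E
python3 - <<'E'
from h import *
for k,s,t in [("near+y",(298.9,283),(418.5,215.1)),("near-y",(298.9,298.2),(433.9,212.75)),("far+y",(363.5,278.5),(407,153.25)),("far-y",(364.5,294.25),(423,150.1))]:
    print(k,*tri(s,t))
import cv2
a=cv2.imread("pics/scene0.png");b=cv2.imread("pics/top0.png")
def crop(im,u0,v0,u1,v1,f,g=5):
    c=cv2.resize(im[v0:v1,u0:u1],None,fx=f,fy=f,interpolation=cv2.INTER_CUBIC)
    c=cv2.convertScaleAbs(c,alpha=1.4)
    for u in range(u0,u1,g):
        cv2.line(c,(int((u-u0+.5)*f),0),(int((u-u0+.5)*f),6),(255,255,255),1)
        if u%10==0: cv2.putText(c,str(u),(int((u-u0+.5)*f),16),0,.4,(0,0,255),1)
    for v in range(v0,v1,g):
        cv2.line(c,(0,int((v-v0+.5)*f)),(6,int((v-v0+.5)*f)),(255,255,255),1)
        if v%10==0: cv2.putText(c,str(v),(8,int((v-v0+.5)*f)+4),0,.4,(0,0,255),1)
    return c
A=crop(a,330,70,395,140,7)
cv2.imwrite("pics/c1.png",A)
cv2.imwrite("pics/c2.png",crop(b,132,105,252,200,6))
cv2.imwrite("pics/c3.png",crop(b,376,118,436,222,5))
cv2.imwrite("pics/c4.png",crop(a,295,270,412,335,6))
E
```

```text
near+y [ 0.4096 -0.3074  0.1396] 0.0009448241387817616
near-y [ 0.4145 -0.3478  0.139 ] 0.00020847209919174888
far+y [ 0.5737 -0.2844  0.1383] 0.0014160255233086443
far-y [ 0.5792 -0.3271  0.1399] 0.0011503244539764386
```

View pics/c1.png

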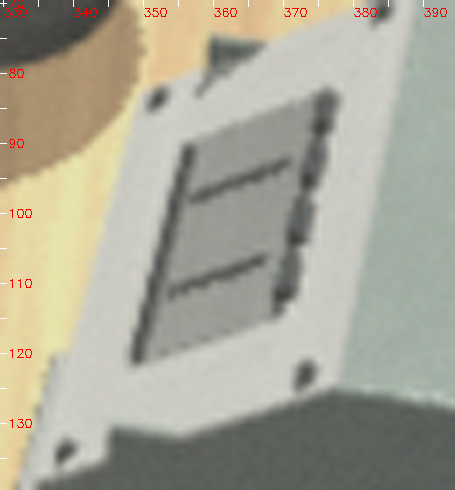

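View pics/c2.png

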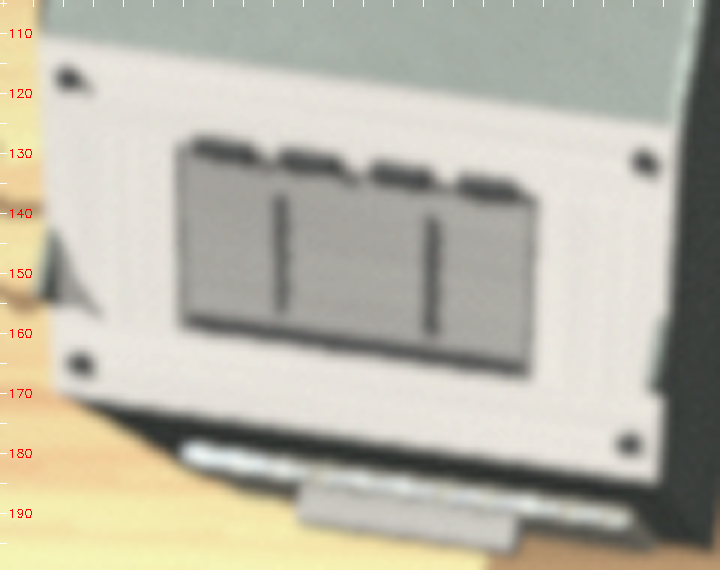

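View pics/c3.png

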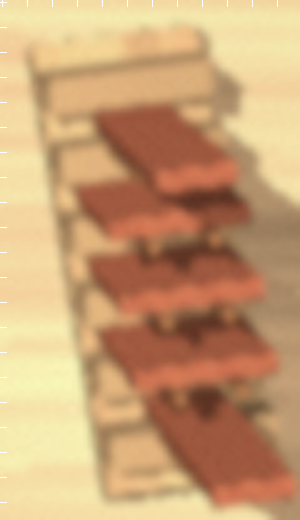

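View pics/c4.png

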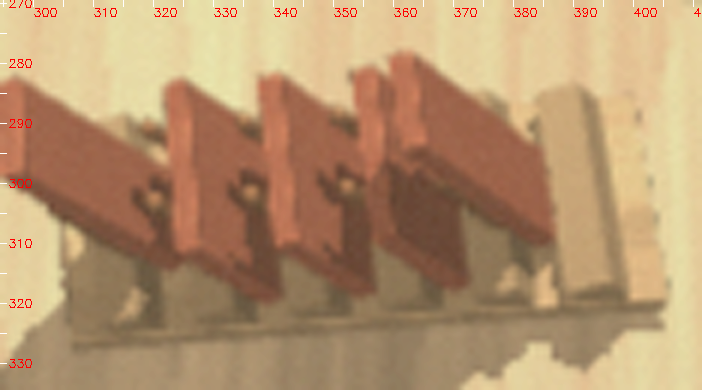

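Run:
```python
from h import *
S=lambda p:(330+p[0]/7-.5,70+p[1]/7-.5)
T=lambda p:(132+p[0]/6-.5,105+p[1]/6-.5)
P={}
for k,s,t in [("s+lo",(157,98),(80,364)),("s+hi",(382,10),(67,78)),("s-hi",(306,376),(645,162)),("s-lo",(65,452),(628,444)),
 ("m+lo",(186,145),(180,330)),("m+hi",(330,90),(180,143)),("m-hi",(283,316),(535,198)),("m-lo",(134,362),(527,378))]:
    P[k],e=tri(S(s),T(t));print(k,P[k],e)
for g in "sm":
    c=sum(P[g+x] for x in("+lo","+hi","-hi","-lo"))/4
    yv=(P[g+"+lo"]+P[g+"+hi"]-P[g+"-lo"]-P[g+"-hi"])/2; xv=(P[g+"+hi"]+P[g+"-hi"]-P[g+"+lo"]-P[g+"-lo"])/2
    print(g,c,np.linalg.norm(yv),np.degrees(np.arctan2(-yv[0],yv[1])),np.linalg.norm(xv),np.degrees(np.arctan2(xv[1],xv[0])),np.degrees(np.arcsin(xv[2]/np.linalg.norm(xv))))
```

```text
s+lo [0.5254 0.3717 0.2075] 0.000836265481171773
s+hi [0.6227 0.3577 0.2759] 0.0007144857084501249
s-hi [0.5893 0.1345 0.274 ] 0.0005296391052857573
s-lo [0.492  0.1497 0.2058] 0.000612496692257334
m+lo [0.5382 0.3292 0.2174] 0.0003883193166198053
m+hi [0.6003 0.3169 0.2645] 0.0005412497256989881
m-hi [0.5796 0.1793 0.2619] 0.0005013785836806833
m-lo [0.518  0.1889 0.2206] 0.0012328859167024604
s [0.5573 0.2534 0.2408] 0.22506651091975846 -8.530849764947686 0.11971944693520559 -8.558890844889149 34.76966738287897
m [0.559  0.2536 0.2411] 0.1404393975398477 -8.370756633244458 0.07686735771708644 -10.10874669975265 35.1325162536577
```

```bash
cat >> h.py <<'E'
from scipy.spatial.transform import Rotation as Ro
def R(yaw,t):
    yaw,t=np.radians([yaw,t]);z=np.array([np.sin(t),0,-np.cos(t)]);x=np.array([np.cos(t),0,np.sin(t)])
    return Ro.from_euler("z",yaw).as_matrix()@np.c_[x,np.cross(z,x),z]
def rel(p,Rm,ps,Rs):
    "shift,turn fractions from pose (ps,Rs)"
    return np.r_[Rs.T@(np.asarray(p)-ps)/.25, Ro.from_matrix(Rs.T@Rm).as_rotvec()/np.pi]
def cur():
    from bench import get_obs
    o=get_obs();return o["tool_pos"],Ro.from_euler("xyz",o["ee_rot"]).as_matrix(),o
RY=7.4; CY=-8.5
RR=R(RY,30); CR=R(CY,35)
E_n=np.array([.412,-.3276,.140]); E_f=np.array([.5765,-.3058,.140])
end_n=E_n-.006*RR[:,0]; end_f=E_f-.006*RR[:,0]   # centre of bar's upper end face
M=np.array([.559,.2535,.237])
def mouthp(depth,s=-.006): return M+CR[:,2]*depth+CR[:,0]*s
E
python3 - <<'E'
from h import *
p,Rc,o=cur()
print("objects: vase",plane("top",(302,178),.155),"rack centre est",(end_n+end_f)/2)
for n,t in [("via",([.36,.1,.36],RR)),("via2",([.36,.0,.36],RR)),("pre",(end_n-.10*RR[:,2],RR)),("grasp",(end_n+.035*RR[:,2],RR))]:
    print(n,t[0],rel(t[0],t[1],p,Rc))
E
```

```text
objects: vase [ 0.5037 -0.0095  0.155 ] rack centre est [ 0.4891 -0.3174  0.137 ]
via [0.36, 0.1, 0.36] [-1.3143  1.2043 -0.6199 -0.0896  0.1506  0.3353]
via2 [0.36, 0.0, 0.36] [-1.6883  1.3463 -0.6192 -0.0896  0.1506  0.3353]
pre [ 0.3573 -0.3347  0.2236] [-2.9429  1.8112 -0.0713 -0.0896  0.1506  0.3353]
grasp [ 0.4242 -0.326   0.1067] [-2.8144  2.0493  0.396  -0.0896  0.1506  0.3353]
```

Call:
servo_tool(targets="0.32 0 0 -0.62 0 0 0; 0.32 0 0 -0.62 0 0 0; 0.32 0 0 -0.62 0 0 0; 0.32 0 0 -0.62 0 0 0; 0.32 -0.7 0.64 -0.62 -0.09 0.15 0.335; 0.32 -0.7 0.64 -0.62 -0.09 0.15 0.335; 0.32 -0.7 0.64 -0.62 -0.09 0.15 0.335; 0.32 -0.7 0.64 -0.62 -0.09 0.15 0.335; 0.32 -0.7 0.64 -0.62 -0.09 0.15 0.335; 0.32 -0.7 0.64 -0.62 -0.09 0.15 0.335; 0.32 -0.7 0.64 -0.62 -0.09 0.15 0.335; 0.32 -0.7 0.64 -0.62 -0.09 0.15 0.335")

```text
time: 1.1
tool_pos: [0.2836, 0.2913, 0.3611]
ee_rot: [3.102, -0.45, 0.303]
wrist_force: [0.9, 0.7, 1.1]
width: 0.0298
```

Run:
```python
from h import *
p,Rc,o=cur()
print(o["joint_positions"],p,o["width"],o["time"])
for n,t in [("via2",([.36,.0,.36],RR)),("via3",([.34,-.15,.36],RR)),("pre",(end_n-.10*RR[:,2],RR))]:
    print(n,t[0],rel(t[0],t[1],p,Rc))
```

```text
[ 0.8981 -0.4816  1.6038 -0.2812  1.6565  0.5278] [0.2836 0.2913 0.3611] 0.029824277206989946 1.1
via2 [0.36, 0.0, 0.36] [-0.0531  1.2031  0.0271 -0.0134  0.0223  0.0495]
via3 [0.34, -0.15, 0.36] [-0.2832  1.7557 -0.0623 -0.0134  0.0223  0.0495]
pre [ 0.3573 -0.3347  0.2236] [-0.6601  2.464   0.39   -0.0134  0.0223  0.0495]
```

Call:
servo_tool(targets="0.32 0.1 1 0.05 -0.013 0.022 0.05; 0.32 0.1 1 0.05 -0.013 0.022 0.05; 0.32 0.1 1 0.05 -0.013 0.022 0.05; 0.32 0.1 1 0.05 -0.013 0.022 0.05; 0.32 0.1 1 0.05 -0.013 0.022 0.05; 0.32 0.1 1 0.05 -0.013 0.022 0.05; 0.32 0.1 1 0.05 -0.013 0.022 0.05; 0.32 0.1 1 0.05 -0.013 0.022 0.05")

```text
time: 1.77
tool_pos: [0.384, 0.0557, 0.3685]
ee_rot: [3.137, -0.517, 0.125]
wrist_force: [0.4, 0.0, -0.2]
width: 0.0304
```

Run:
```python
from h import *
p,Rc,o=cur()
print(o["joint_positions"],p,o["width"],o["time"])
for n,t in [("via2",([.36,-.2,.32],RR)),("via3",([.36,-.33,.28],RR)),("pre",(end_n-.10*RR[:,2],RR))]:
    print(n,t[0],rel(t[0],t[1],p,Rc))
```

```text
[-0.1002 -0.6588  1.6998  0.1065  1.5939 -0.194 ] [0.384  0.0557 0.3685] 0.030383509869936487 1.7667
via2 [0.36, -0.2, 0.32] [-0.2894  1.0028  0.0627  0.002   0.0022 -0.0012]
via3 [0.36, -0.33, 0.28] [-0.4247  1.5183  0.172   0.002   0.0022 -0.0012]
pre [ 0.3573 -0.3347  0.2236] [-0.5477  1.5348  0.3616  0.002   0.0022 -0.0012]
```

Call:
servo_tool(targets="0.32 -0.1 1 0.05 0.002 0.002 -0.001; 0.32 -0.2 1 0.05 0.002 0.002 -0.001; 0.32 -0.29 1 0.06 0.002 0.002 -0.001; 0.32 -0.29 1 0.06 0.002 0.002 -0.001; 0.32 -0.29 1 0.06 0.002 0.002 -0.001; 0.32 -0.29 1 0.06 0.002 0.002 -0.001; 0.32 -0.29 1 0.06 0.002 0.002 -0.001; 0.32 -0.29 1 0.06 0.002 0.002 -0.001; 0.32 -0.29 1 0.06 0.002 0.002 -0.001; 0.32 -0.29 1 0.06 0.002 0.002 -0.001")

```text
time: 2.6
tool_pos: [0.3625, -0.1913, 0.3212]
ee_rot: [-3.138, -0.525, 0.145]
wrist_force: [-0.3, 0.4, 0.4]
width: 0.0302
```

Run:
```python
from h import *
p,Rc,o=cur()
print(o["joint_positions"],p,o["width"],o["time"])
for n,t in [("pre",(end_n-.06*RR[:,2],RR))]:
    print(n,t[0],rel(t[0],t[1],p,Rc))
```

```text
[-1.0539 -0.514   1.7263  0.4919  1.7072 -1.0758] [ 0.3625 -0.1913  0.3212] 0.03019532313626687 2.6
pre [ 0.3771 -0.3321  0.189 ] [-0.2854  0.5676  0.4441 -0.0035 -0.0004  0.0042]
```

Call:
servo_tool(targets="0.32 -0.28 0.57 0 -0.003 0 0.004; 0.32 -0.28 0.57 0 -0.003 0 0.004; 0.32 -0.28 0.57 0 -0.003 0 0.004; 0.32 -0.28 0.57 0 -0.003 0 0.004; 0.32 -0.285 0.568 0.44 -0.003 0 0.004; 0.32 -0.285 0.568 0.44 -0.003 0 0.004; 0.32 -0.285 0.568 0.44 -0.003 0 0.004; 0.32 -0.285 0.568 0.44 -0.003 0 0.004; 0.32 -0.285 0.568 0.44 -0.003 0 0.004; 0.32 -0.285 0.568 0.44 -0.003 0 0.004")

```text
time: 3.43
tool_pos: [0.3774, -0.333, 0.1926]
ee_rot: [3.137, -0.526, 0.134]
wrist_force: [-0.5, 0.3, 1.1]
width: 0.0299
```

```bash
cat > look.py <<'E'
import sys
from bench import vision
import cv2,numpy as np
def look(n,tag,box,f):
    s=vision.snapshot(n);u0,v0,u1,v1=box
    c=cv2.resize(s["image"][v0:v1,u0:u1,::-1],None,fx=f,fy=f,interpolation=cv2.INTER_CUBIC)
    cv2.imwrite(f"pics/{tag}.png",cv2.convertScaleAbs(c,alpha=1.4));return s
E
python3 - <<'E'
from h import *
from look import look
look("scene","g1s",(250,220,420,340),4);look("top","g1t",(360,110,460,240),4)
p,Rc,o=cur()
print(o["joint_positions"],p,o["width"],o["time"])
for n,t in [("pre",(end_n-.06*RR[:,2],RR)),("g",(end_n+.035*RR[:,2],RR))]:
    print(n,t[0],rel(t[0],t[1],p,Rc))
E
```

```text
[-1.1927 -0.2154  1.7745  0.5113  1.453  -1.3522] [ 0.377  -0.3342  0.1932] 0.030129282454797388 3.5333
pre [ 0.3771 -0.3321  0.189 ] [-0.0071 -0.0082  0.0155  0.0013 -0.0009  0.0012]
g [ 0.4242 -0.326   0.1067] [-0.0081 -0.0097  0.3954  0.0013 -0.0009  0.0012]
```

View pics/g1s.png

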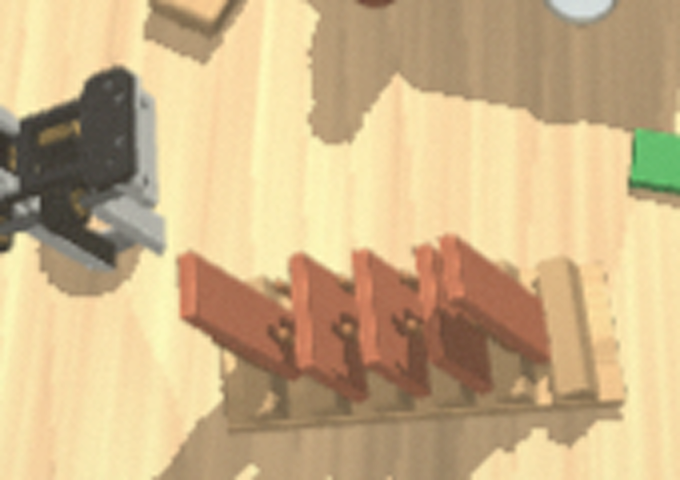

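View pics/g1t.png

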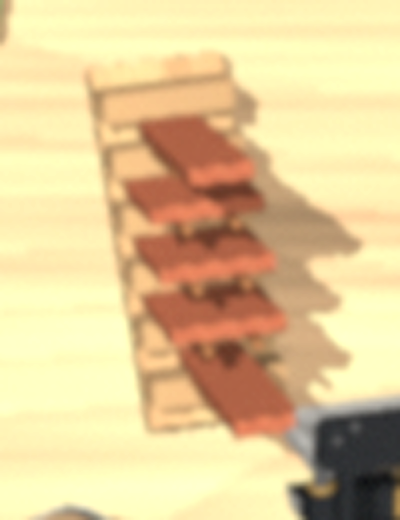

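```bash
python3 - <<'E'
from h import *
p,Rc,o=cur()
for nm,q in [("tcp",p),("tip+x",p+Rc[:,0]*.015),("tip-x",p-Rc[:,0]*.015),("back 78+19",p-Rc[:,2]*.097),("end",end_n)]:
    s=proj("scene",q);t=proj("top",q)
    print(nm,(s-[250,220])*4,(t-[360,110])*4)
E
python3 - <<'E'
import cv2
a=cv2.imread("pics/g1t.png")[350:520,200:400]
cv2.imwrite("pics/g1t2.png",cv2.resize(a,None,fx=3,fy=3))
a=cv2.imread("pics/g1s.png")[50:350,0:320]
cv2.imwrite("pics/g1s2.png",cv2.resize(a,None,fx=2,fy=2))
E
```

```text
tcp [132.5336 252.4124] [300.5259 461.2338]
tip+x [153.0073 245.7014] [300.0679 438.8822]
tip-x [112.261  259.0574] [300.9794 483.3678]
back 78+19 [ 36.7483 194.8294] [356.2771 532.4162]
end [186.9519 284.1888] [265.0937 423.6148]
```

View pics/g1t2.png

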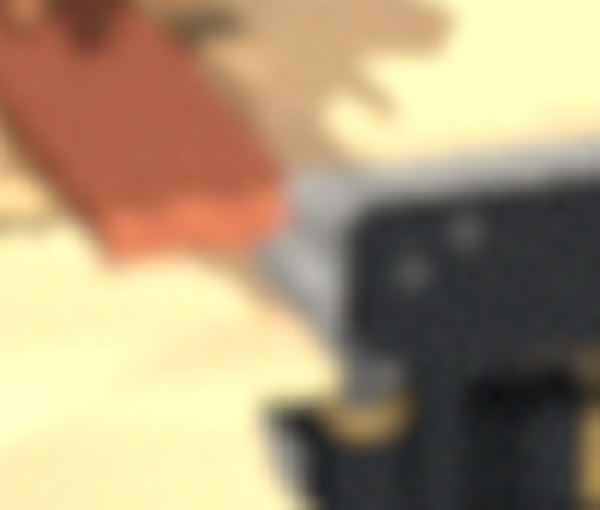

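View pics/g1s2.png

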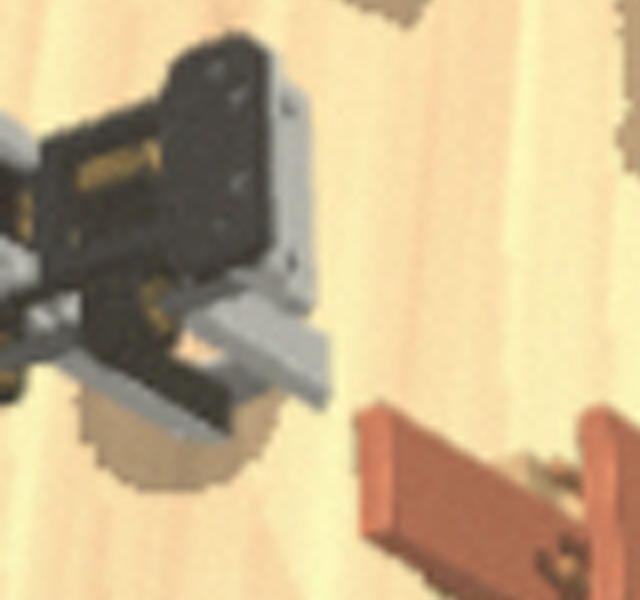

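Both views fit the projected TCP: the fingertips are about 56 mm short of the bar's end and in line with it. Next I advance along tool z and grip.

Call:
servo_tool(targets="0.32 -0.008 -0.009 0.1 0.001 -0.001 0.001; 0.32 -0.008 -0.009 0.2 0.001 -0.001 0.001; 0.32 -0.008 -0.009 0.3 0.001 -0.001 0.001; 0.32 -0.008 -0.009 0.39 0.001 -0.001 0.001; 0.32 -0.008 -0.009 0.39 0.001 -0.001 0.001; 0.32 -0.008 -0.009 0.39 0.001 -0.001 0.001")

```text
time: 4.03
tool_pos: [0.4228, -0.3253, 0.1055]
ee_rot: [-3.137, -0.522, 0.127]
wrist_force: [-0.1, -0.1, 0.6]
width: 0.0298
```

Run:
```python
from h import *
from look import look
look("scene","g2s",(280,240,360,330),7);look("top","g2t",(390,160,460,240),6)
p,Rc,o=cur()
print(o["joint_positions"],p,o["width"],o["time"],o["wrist_force"])
print(rel(end_n+.035*RR[:,2],RR,p,Rc))
```

```text
[-1.0831 -0.1086  1.8583  0.5179  1.2379 -1.345 ] [ 0.423  -0.3266  0.1072] 0.03031814245943234 4.1333 [ 0.5729 -0.7571  0.4181]
[ 0.0033 -0.0017  0.0043  0.      0.0001 -0.0005]
```

View pics/g2s.png

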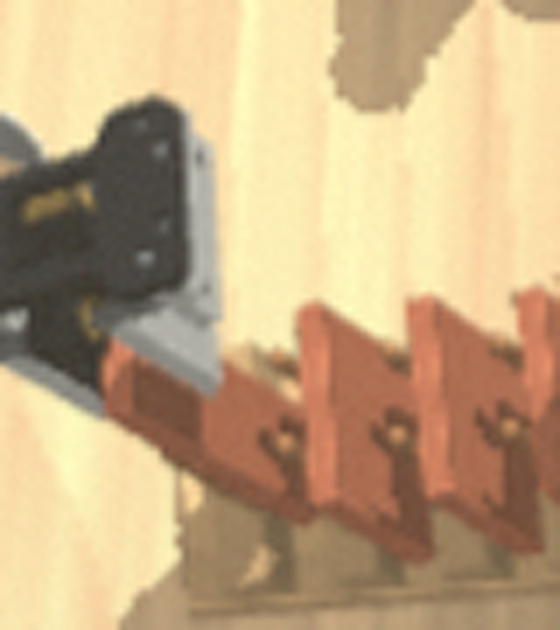

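View pics/g2t.png

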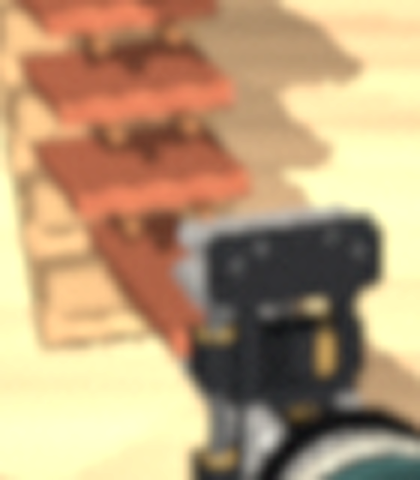

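The upper finger lies over the bar's face and the lower one is beneath it. Closing now.

Call:
servo_tool(targets="0 0 0 0 0 0 0; 0 0 0 0 0 0 0; 0 0 0 0 0 0 0; 0 0 0 0 0 0 0; 0 0 0 0 0 0 0; 0 0 0 0 0 0 0")

```text
time: 4.63
tool_pos: [0.423, -0.3259, 0.1058]
ee_rot: [-3.139, -0.523, 0.127]
wrist_force: [-1.4, -0.7, 5.7]
width: 0.0117
```

Call:
servo_tool(targets="0 0 0 -0.05 0 0 0; 0 0 0 -0.1 0 0 0; 0 0 0 -0.16 0 0 0; 0 0 0 -0.24 0 0 0; 0 0 0 -0.34 0 0 0; 0 0 0 -0.46 0 0 0; 0 0 0 -0.58 0 0 0; 0 0 0 -0.7 0 0 0; 0 0 0 -0.8 0 0 0; 0 0 0 -0.9 0 0 0; 0 0 0 -0.9 0 0 0")

```text
time: 5.55
tool_pos: [0.3108, -0.3421, 0.3038]
ee_rot: [3.138, -0.522, 0.128]
wrist_force: [0.8, -0.0, 0.7]
width: 0.0118
```

Run:
```python
from h import *
from look import look
look("scene","g3s",(210,140,410,340),3);look("top","g3t",(360,110,500,270),3)
p,Rc,o=cur()
print(o["joint_positions"],p,o["width"],o["time"],o["wrist_force"])
for n,t in [("v1",([.36,-.15,.42],CR)),("v2",([.38,.05,.42],CR)),("pre",(mouthp(-.16),CR))]: print(n,t[0],rel(*t,p,Rc))
```

```text
[-1.3533 -0.28    1.6146  0.527   1.7345 -1.3721] [ 0.3114 -0.3406  0.2991] 0.011846687136661087 5.65 [ 0.2943 -0.8095 -0.8834]
v1 [0.36, -0.15, 0.42] [ 0.4902 -0.7338 -0.2725 -0.0482  0.0286  0.0733]
v2 [0.38, 0.05, 0.42] [ 0.6453 -1.5172 -0.1795 -0.0482  0.0286  0.0733]
pre [0.4634 0.2678 0.3646] [ 0.9158 -2.338   0.2355 -0.0482  0.0286  0.0733]
```

View pics/g3s.png

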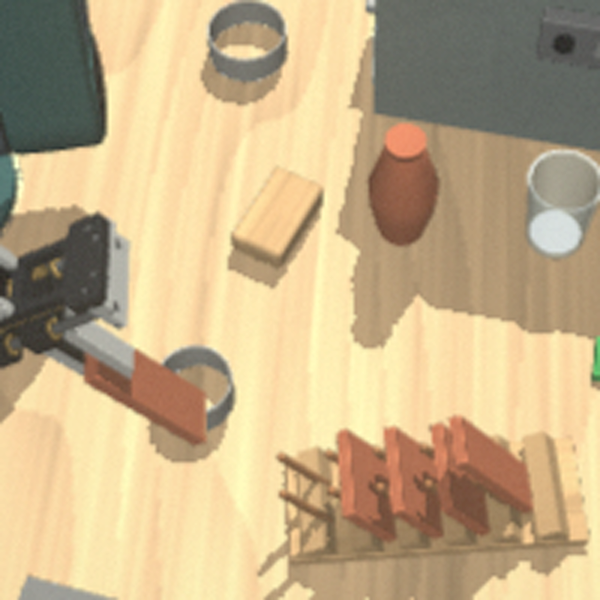

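View pics/g3t.png

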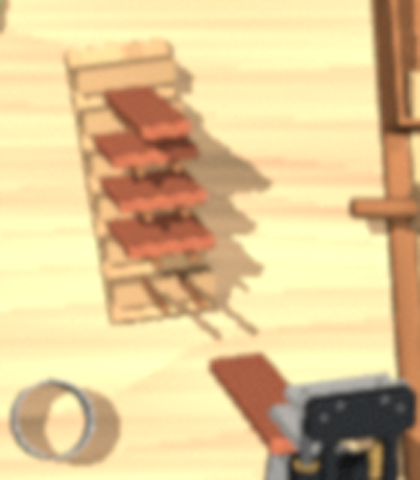

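Run:
```python
from h import *
p,Rc,o=cur()
for n,t in [("v1",([.40,-.17,.40],R(0,32))),("v2",([.44,.05,.40],CR)),("pre",(mouthp(-.16),CR))]: print(n,t[0],rel(*t,p,Rc))
```

```text
v1 [0.4, -0.17, 0.4] [ 0.5794 -0.6338 -0.1296 -0.022   0.012   0.034 ]
v2 [0.44, 0.05, 0.4] [ 0.8119 -1.4864  0.0083 -0.0482  0.0286  0.0733]
pre [0.4634 0.2678 0.3646] [ 0.9158 -2.338   0.2355 -0.0482  0.0286  0.0733]
```

Call:
servo_tool(targets="0 0.2 -0.1 -0.2 0 0 0; 0 0.4 -0.3 -0.2 0 0 0.01; 0 0.58 -0.5 -0.13 -0.022 0.012 0.034; 0 0.58 -0.64 -0.13 -0.022 0.012 0.034; 0 0.6 -0.8 -0.1 -0.022 0.012 0.034; 0 0.65 -0.95 -0.1 -0.03 0.02 0.05; 0 0.7 -1 -0.08 -0.048 0.028 0.073; 0 0.7 -1 -0.08 -0.048 0.028 0.073; 0 0.7 -1 -0.08 -0.048 0.028 0.073; 0 0.7 -1 -0.08 -0.048 0.028 0.073")

```text
time: 6.48
tool_pos: [0.4208, -0.0694, 0.4034]
ee_rot: [-3.14, -0.608, -0.136]
wrist_force: [-0.2, -0.8, -1.0]
width: 0.0116
```

Run:
```python
from h import *
p,Rc,o=cur()
print(o["joint_positions"],p,o["width"],o["time"],o["wrist_force"])
for n,t in [("v2",([.44,.05,.40],CR)),("pre",(mouthp(-.16),CR))]: print(n,t[0],rel(*t,p,Rc))
```

```text
[-0.4431 -0.6186  1.6447  0.1754  1.5313 -0.262 ] [ 0.4208 -0.0694  0.4034] 0.011600031128710676 6.4833 [-0.2036 -0.847  -1.0482]
v2 [0.44, 0.05, 0.4] [ 0.0018 -0.4835  0.0185 -0.0028  0.001   0.0033]
pre [0.4634 0.2678 0.3646] [-0.0998 -1.3591  0.1218 -0.0028  0.001   0.0033]
```

Call:
servo_tool(targets="0 0 -0.16 0.02 -0.003 0.001 0.003; 0 0 -0.33 0.02 -0.003 0.001 0.003; 0 -0.01 -0.5 0.02 -0.003 0.001 0.003; 0 -0.03 -0.66 0.02 -0.003 0.001 0.003; 0 -0.06 -0.83 0.02 -0.003 0.001 0.003; 0 -0.08 -1 0.02 -0.003 0.001 0.003; 0 -0.08 -1 0.02 -0.003 0.001 0.003; 0 -0.08 -1 0.02 -0.003 0.001 0.003")

```text
time: 7.15
tool_pos: [0.443, 0.1784, 0.3841]
ee_rot: [3.133, -0.604, -0.147]
wrist_force: [0.7, -0.2, -1.6]
width: 0.0117
```

Run:
```python
from h import *
p,Rc,o=cur()
print(o["joint_positions"],p,o["width"],o["time"],o["wrist_force"])
for n,t in [("pre",(mouthp(-.16),CR))]: print(n,t[0],rel(*t,p,Rc))
```

```text
[ 0.5318 -0.4101  1.568  -0.3731  1.5011  0.6152] [0.443  0.1784 0.3841] 0.01167728467785353 7.15 [ 0.674  -0.1606 -1.6165]
pre [0.4634 0.2678 0.3646] [-0.0211 -0.3665  0.077   0.0026  0.0021  0.0003]
```

Call:
servo_tool(targets="0 -0.021 -0.16 0.02 0.003 0.002 0; 0 -0.021 -0.32 0.05 0.003 0.002 0; 0 -0.021 -0.367 0.077 0.003 0.002 0; 0 -0.021 -0.367 0.077 0.003 0.002 0; 0 -0.021 -0.367 0.077 0.003 0.002 0")

```text
time: 7.57
tool_pos: [0.465, 0.2625, 0.3679]
ee_rot: [-3.141, -0.615, -0.156]
wrist_force: [-0.1, -0.3, -0.1]
width: 0.0121
```

Run:
```python
from h import *
from look import look
look("scene","i1s",(280,40,420,150),5);look("top","i1t",(130,90,270,230),4)
p,Rc,o=cur()
print(o["joint_positions"],p,o["width"],o["time"],o["wrist_force"])
for n,t in [("pre",(mouthp(-.16),CR))]: print(n,t[0],rel(*t,p,Rc))
tip=p+Rc[:,2]*.105
for nm,q in [("tcp",p),("tip",tip),("M",M)]: print(nm,(proj("scene",q)-[280,40])*5,(proj("top",q)-[130,90])*4)
```

```text
[ 0.6926 -0.2596  1.4943 -0.4501  1.4749  0.7943] [0.4649 0.262  0.3707] 0.011704090433119253 7.6667 [ 0.5078 -0.5468 -0.2912]
pre [0.4634 0.2678 0.3646] [-0.0221 -0.0218  0.0142  0.0003 -0.0025 -0.0029]
tcp [261.8612 125.9287] [155.2342 343.2236]
tip [360.6609 253.4151] [221.8452 270.3698]
M [412.7116 313.8758] [244.5959 235.0199]
```

View pics/i1s.png

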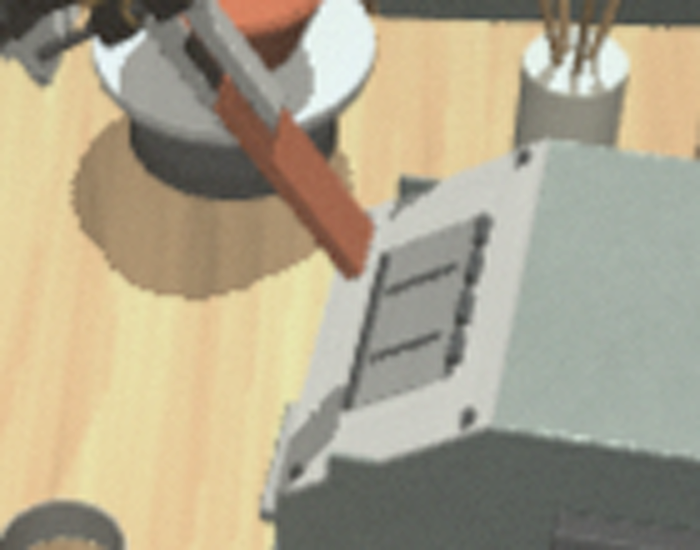

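View pics/i1t.png

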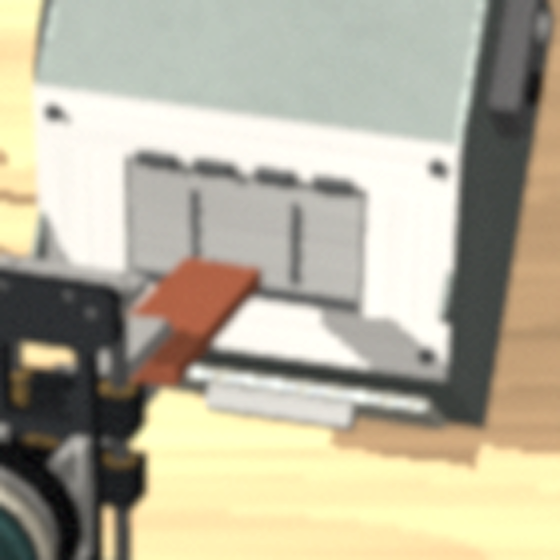

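The bar tip sits where I predicted, at scene crop (362,252), and in line with the mouth. Next I insert to half-way.

Call:
servo_tool(targets="0 -0.018 -0.022 0.06 0 -0.001 -0.002; 0 -0.018 -0.022 0.12 0 -0.001 -0.002; 0 -0.018 -0.022 0.18 0 -0.001 -0.002; 0 -0.018 -0.022 0.24 0 -0.001 -0.002; 0 -0.018 -0.022 0.29 0 -0.001 -0.002; 0 -0.018 -0.022 0.34 0 -0.001 -0.002; 0 -0.018 -0.022 0.39 0 -0.001 -0.002; 0 -0.018 -0.022 0.44 0 -0.001 -0.002; 0 -0.018 -0.022 0.49 0 -0.001 -0.002; 0 -0.018 -0.022 0.54 0 -0.001 -0.002; 0 -0.018 -0.022 0.54 0 -0.001 -0.002")

```text
time: 8.58
tool_pos: [0.5386, 0.2577, 0.2529]
ee_rot: [3.139, -0.609, -0.148]
wrist_force: [-1.6, 0.7, -5.5]
width: 0.012
```

Run:
```python
from h import *
from look import look
look("scene","i2s",(310,60,410,140),7);look("top","i2t",(130,90,270,230),4)
p,Rc,o=cur()
print(o["joint_positions"],p,o["width"],o["time"],o["wrist_force"])
for n,t in [("mid",(mouthp(-.02),CR)),("deep",(mouthp(.076),CR))]: print(n,t[0],rel(*t,p,Rc))
```

```text
[ 0.5768 -0.1451  1.6254 -0.4192  1.2124  0.7841] [0.5378 0.258  0.2542] 0.011813437928491245 8.6833 [-2.6639 -0.461  -5.4123]
mid [0.5428 0.2559 0.2499] [0.0073 0.0052 0.0258 0.0007 0.0006 0.    ]
deep [0.5973 0.2478 0.1713] [0.008  0.0043 0.4098 0.0007 0.0006 0.    ]
```

View pics/i2s.png

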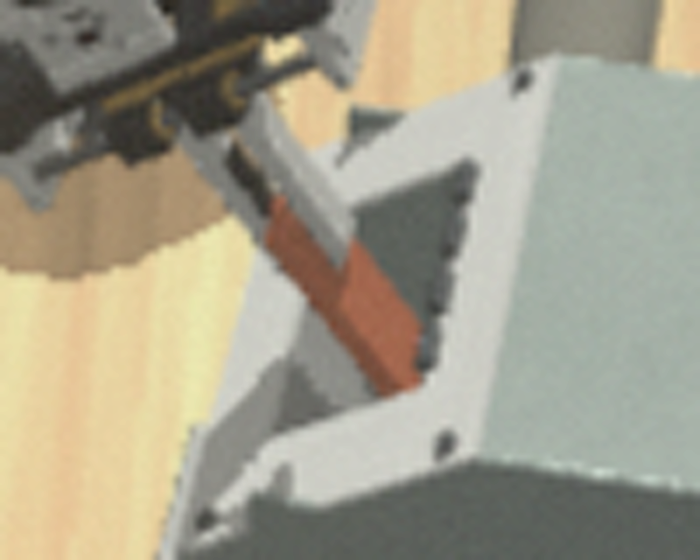

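View pics/i2t.png

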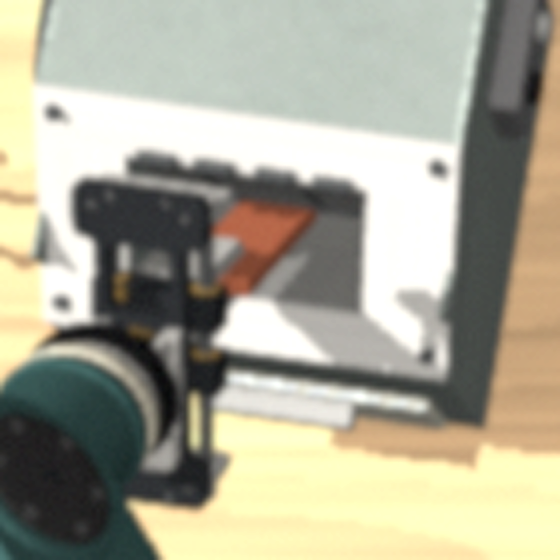

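The flap is pushed well open and the bar is through the mouth, half-way in and still held. Pushing on until the fingers hold the flap off the bar.

Call:
servo_tool(targets="0 0.005 0.003 0.06 0 0 0; 0 0.005 0.003 0.12 0 0 0; 0 0.005 0.003 0.18 0 0 0; 0 0.005 0.003 0.24 0 0 0; 0 0.005 0.003 0.28 0 0 0; 0 0.005 0.003 0.28 0 0 0")

```text
time: 9.18
tool_pos: [0.5797, 0.2515, 0.1991]
ee_rot: [3.141, -0.612, -0.149]
wrist_force: [-1.5, 0.5, -4.8]
width: 0.0118
```

Call:
servo_tool(targets="0 0 0 0.03 0 0 0; 0 0 0 0.06 0 0 0; 0 0 0 0.09 0 0 0; 0 0 0 0.115 0 0 0; 0 0 0 0.115 0 0 0")

```text
time: 9.6
tool_pos: [0.5967, 0.2494, 0.1773]
ee_rot: [-3.14, -0.615, -0.15]
wrist_force: [-2.7, 0.9, -2.9]
width: 0.0119
```

Run:
```python
from h import *
from look import look
look("scene","i3s",(310,60,410,140),7);look("top","i3t",(130,90,270,230),4)
p,Rc,o=cur()
print(o["joint_positions"],p,o["width"],o["time"],o["wrist_force"])
for n,t in [("deep",(mouthp(.076),CR))]: print(n,t[0],rel(*t,p,Rc))
```

```text
[ 0.4965 -0.0213  1.6666 -0.4167  1.0232  0.7785] [0.5962 0.2495 0.1773] 0.011984318892141283 9.7 [-2.1489  1.1554 -3.4706]
deep [0.5973 0.2478 0.1713] [-0.0095  0.0062  0.0228 -0.0003 -0.001  -0.0004]
```

View pics/i3s.png

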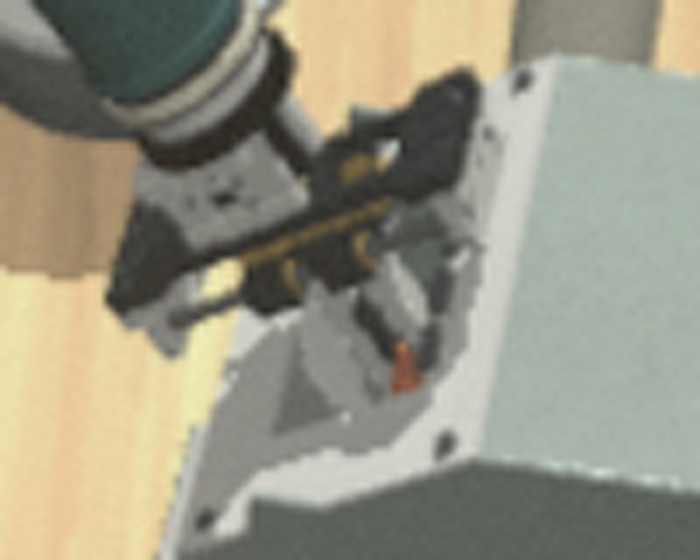

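View pics/i3t.png

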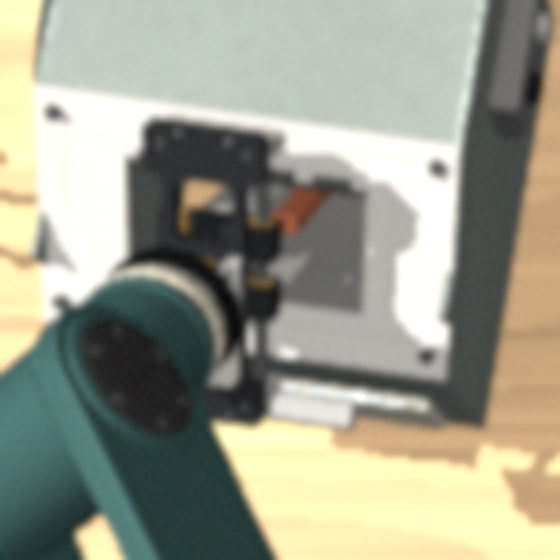

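Call:
servo_tool(targets="0 -0.01 0.006 0.015 0 0 0; 0 -0.01 0.006 0.032 0 0 0; 0 -0.01 0.006 0.032 0 0 0; 0 -0.01 0.006 0.032 0 0 0")

```text
time: 10.03
tool_pos: [0.5987, 0.2475, 0.1699]
ee_rot: [-3.14, -0.615, -0.15]
wrist_force: [-1.9, 1.1, -2.7]
width: 0.0115
```

Call:
servo_tool(targets="0.15 0 0 0 0 0 0; 0.22 0 0 0 0 0 0; 0.28 0 0 0 0 0 0; 0.28 0 0 0 0 0 0; 0.28 0 0 0 0 0 0; 0.28 0 0 0 0 0 0; 0.28 0 0 0 0 0 0; 0.28 0 0 0 0 0 0")

```text
time: 10.7
tool_pos: [0.5989, 0.2474, 0.1703]
ee_rot: [-3.14, -0.616, -0.15]
wrist_force: [-2.1, -0.1, -2.5]
width: 0.0263
```

Run:
```python
from h import *
from look import look
look("scene","i4s",(310,60,410,140),7);look("top","i4t",(130,90,270,230),4)
p,Rc,o=cur()
print(o["joint_positions"],p,o["width"],o["time"],o["wrist_force"])
for n,t in [("deep",(mouthp(.076),CR))]: print(n,t[0],rel(*t,p,Rc))
```

```text
[ 0.4907 -0.015   1.6753 -0.4191  1.0059  0.7803] [0.5989 0.2475 0.1704] 0.026134223890184924 10.8 [-0.901   0.4495 -3.3591]
deep [0.5973 0.2478 0.1713] [-0.0033 -0.0002 -0.0068 -0.0003 -0.0016 -0.0004]
```

View pics/i4s.png

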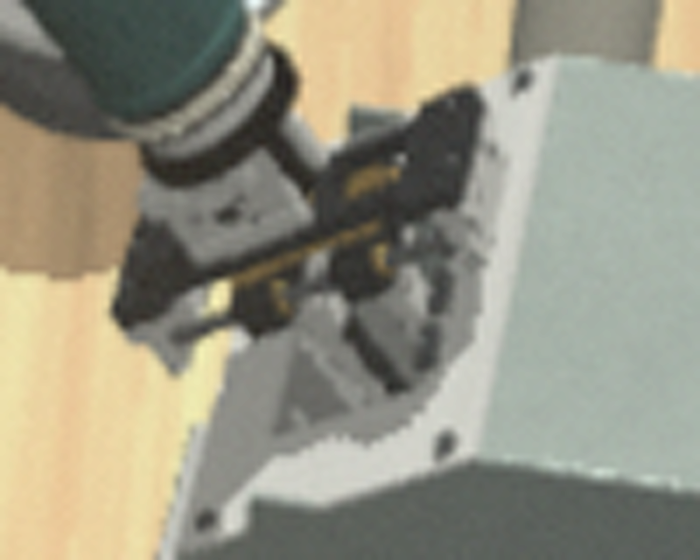

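View pics/i4t.png

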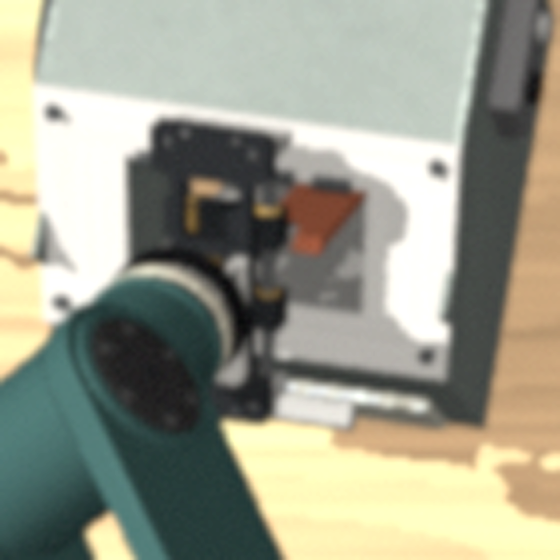

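The bar has dropped: in the top view it now sits deeper, at crop (330,215), out of the fingers. Retracting straight out.

Call:
servo_tool(targets="0.28 0 0 -0.08 0 0 0; 0.28 0 0 -0.18 0 0 0; 0.28 0 0 -0.3 0 0 0; 0.28 0 0 -0.42 0 0 0; 0.28 0 0 -0.56 0 0 0; 0.28 0 0 -0.7 0 0 0; 0.28 0 0 -0.8 0 0 0; 0.28 0 0 -0.8 0 0 0; 0.28 0 0 -0.8 0 0 0")

```text
time: 11.55
tool_pos: [0.4855, 0.2653, 0.3376]
ee_rot: [-3.133, -0.622, -0.152]
wrist_force: [0.3, 0.7, -0.3]
width: 0.0264
```

Run:
```python
from h import *
from look import look
look("scene","i5s",(280,40,420,150),5);look("top","i5t",(130,90,270,230),4)
p,Rc,o=cur()
print(o["joint_positions"],p,o["width"],o["time"],o["wrist_force"])
for n,t in [("v2",([.44,.05,.36],CR)),("v1",([.42,-.10,.36],R(0,32)))]: print(n,t[0],rel(*t,p,Rc))
```

```text
[ 0.6626 -0.2329  1.5474 -0.439   1.3917  0.7939] [0.4851 0.2642 0.3325] 0.02657334109597023 11.65 [ 0.1976  0.5553 -0.7732]
v2 [0.44, 0.05, 0.36] [ 0.0221  0.8741 -0.12   -0.0001 -0.0015 -0.0002]
v1 [0.42, -0.1, 0.36] [ 0.0304  1.4793 -0.1148  0.026  -0.0181 -0.0396]
```

View pics/i5s.png

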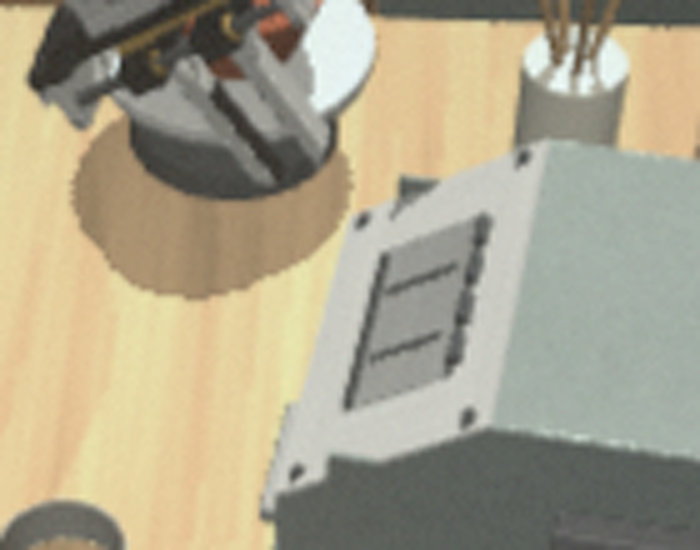

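View pics/i5t.png

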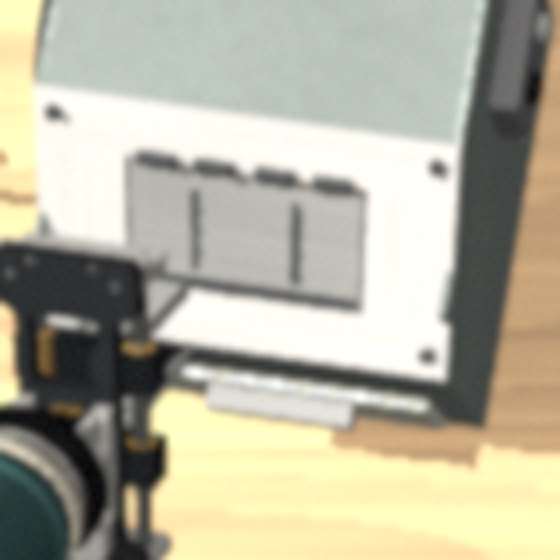

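The flap is shut flush in both views, so bar 1 is inside. On to the far bar.

Call:
servo_tool(targets="0.32 0 0.1 -0.1 0 0 0; 0.32 0.02 0.25 -0.12 0 0 0; 0.32 0.02 0.4 -0.12 0 0 0; 0.32 0.03 0.55 -0.12 0 0 0; 0.32 0.05 0.7 -0.12 0 0 0; 0.32 0.05 0.85 -0.12 0 0 0; 0.32 0.05 1 -0.12 0.01 -0.01 -0.02; 0.32 0.05 1 -0.12 0.026 -0.018 -0.04; 0.32 0.05 1 -0.12 0.026 -0.018 -0.04")

```text
time: 12.4
tool_pos: [0.441, 0.0122, 0.3629]
ee_rot: [3.141, -0.556, -0.009]
wrist_force: [-0.1, -0.1, -0.6]
width: 0.0301
```

Run:
```python
from h import *
p,Rc,o=cur()
print(o["joint_positions"],p,o["width"],o["time"],o["wrist_force"])
for n,t in [("v1",([.47,-.15,.34],RR)),("pre",(end_f-.07*RR[:,2],RR))]: print(n,t[0],rel(*t,p,Rc))
```

```text
[-0.1678 -0.5717  1.6849  0.0834  1.4779 -0.1432] [0.441  0.0122 0.3629] 0.03014494618861703 12.4 [-0.1225 -0.126  -0.5622]
v1 [0.47, -0.15, 0.34] [ 0.0547  0.6476  0.1424  0.0228 -0.0104 -0.0376]
pre [ 0.5366 -0.311   0.1976] [-0.015   1.2887  0.7703  0.0228 -0.0104 -0.0376]
```

Call:
servo_tool(targets="0.32 0.03 0.16 0.03 0.005 -0.002 -0.01; 0.32 0.05 0.32 0.06 0.01 -0.005 -0.02; 0.32 0.055 0.48 0.1 0.023 -0.01 -0.038; 0.32 0.055 0.64 0.14 0.023 -0.01 -0.038; 0.32 0.055 0.78 0.2 0.023 -0.01 -0.038; 0.32 0.05 0.92 0.3 0.023 -0.01 -0.038; 0.32 0.03 1 0.4 0.023 -0.01 -0.038; 0.32 0.03 1 0.4 0.023 -0.01 -0.038; 0.32 0.03 1 0.4 0.023 -0.01 -0.038")

```text
time: 13.15
tool_pos: [0.5, -0.2311, 0.279]
ee_rot: [-3.132, -0.522, 0.134]
wrist_force: [0.2, 0.1, 0.4]
width: 0.0304
```

Run:
```python
from h import *
p,Rc,o=cur()
print(o["joint_positions"],p,o["width"],o["time"],o["wrist_force"])
for n,t in [("pre",(end_f-.06*RR[:,2],RR))]: print(n,t[0],rel(*t,p,Rc))
```

```text
[-0.8034 -0.2179  1.6056  0.4229  1.4457 -0.9273] [ 0.5    -0.2311  0.279 ] 0.030351285942313237 13.15 [0.1596 0.1017 0.4261]
pre [ 0.5416 -0.3103  0.189 ] [-0.0731  0.3396  0.3701 -0.0038  0.0006  0.0013]
```

Call:
servo_tool(targets="0.32 -0.03 0.16 0 -0.003 0 0.001; 0.32 -0.07 0.3 0 -0.003 0 0.001; 0.32 -0.073 0.34 0.1 -0.003 0 0.001; 0.32 -0.073 0.34 0.22 -0.003 0 0.001; 0.32 -0.073 0.34 0.34 -0.003 0 0.001; 0.32 -0.073 0.34 0.36 -0.003 0 0.001; 0.32 -0.073 0.34 0.36 -0.003 0 0.001; 0.32 -0.073 0.34 0.36 -0.003 0 0.001")

```text
time: 13.82
tool_pos: [0.5422, -0.3108, 0.1991]
ee_rot: [3.132, -0.529, 0.14]
wrist_force: [0.3, -0.1, 0.3]
width: 0.0299
```

Run:
```python
from h import *
from look import look
look("scene","k1s",(290,200,410,330),5);look("top","k1t",(370,110,470,230),4)
p,Rc,o=cur()
print(o["joint_positions"],p,o["width"],o["time"],o["wrist_force"])
for n,t in [("pre",(end_f-.06*RR[:,2],RR)),("g",(end_f+.035*RR[:,2],RR))]: print(n,t[0],rel(*t,p,Rc))
for nm,q in [("tcp",p),("tip+x",p+Rc[:,0]*.0275),("tip-x",p-Rc[:,0]*.015),("end",end_f)]: print(nm,(proj("scene",q)-[290,200])*5,(proj("top",q)-[370,110])*4)
```

```text
[-0.8524 -0.0202  1.5868  0.4499  1.2837 -1.0541] [ 0.5422 -0.312   0.2005] 0.030459218784956794 13.9167 [ 0.1259 -0.3961  0.6405]
pre [ 0.5416 -0.3103  0.189 ] [-0.0246 -0.0072  0.0391  0.0021 -0.0023  0.0029]
g [ 0.5887 -0.3042  0.1067] [-0.0273 -0.0097  0.4191  0.0021 -0.0023  0.0029]
tcp [306.9347 386.2396] [215.0462 194.4762]
tip+x [357.0793 370.1392] [213.6324 151.7256]
tip-x [279.9642 394.8993] [215.8068 217.4748]
end [359.4132 433.9487] [180.6139 174.8555]
```

View pics/k1s.png

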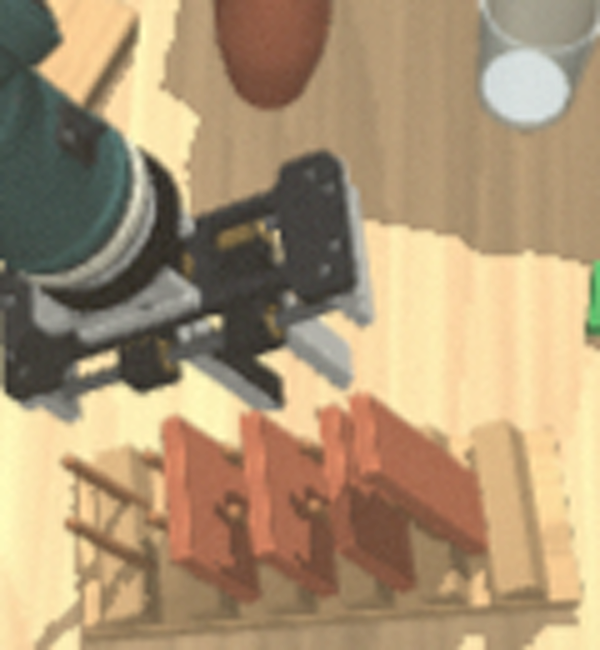

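View pics/k1t.png

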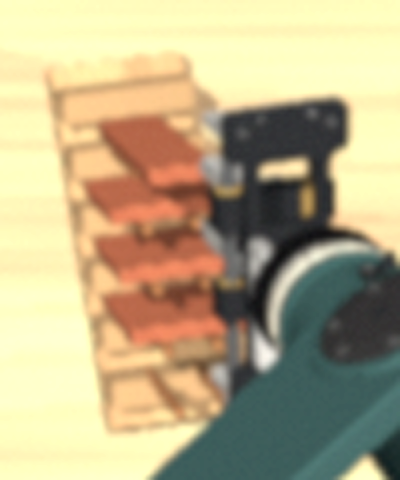

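Only the upper-finger and bar-end line-up matters here. It matches within a few mm. I'll advance part way, recheck, then finish.

Call:
servo_tool(targets="0.32 -0.02 -0.008 0.05 0.002 -0.002 0.003; 0.32 -0.022 -0.009 0.1 0.002 -0.002 0.003; 0.32 -0.022 -0.009 0.16 0.002 -0.002 0.003; 0.32 -0.022 -0.009 0.22 0.002 -0.002 0.003; 0.32 -0.022 -0.009 0.22 0.002 -0.002 0.003; 0.32 -0.022 -0.009 0.22 0.002 -0.002 0.003")

```text
time: 14.42
tool_pos: [0.5635, -0.306, 0.145]
ee_rot: [-3.134, -0.52, 0.125]
wrist_force: [0.8, 0.0, 0.4]
width: 0.0299
```

Run:
```python
from h import *
from look import look
look("scene","k2s",(320,230,400,320),7)
p,Rc,o=cur()
print(p,o["width"],o["time"],o["wrist_force"])
print(rel(end_f+.035*RR[:,2],RR,p,Rc))
```

```text
[ 0.5638 -0.3066  0.1464] 0.030048399565078297 14.4667 [ 0.428   0.3257 -0.2089]
[ 0.0077  0.0042  0.1875 -0.0011  0.0008 -0.001 ]
```

View pics/k2s.png

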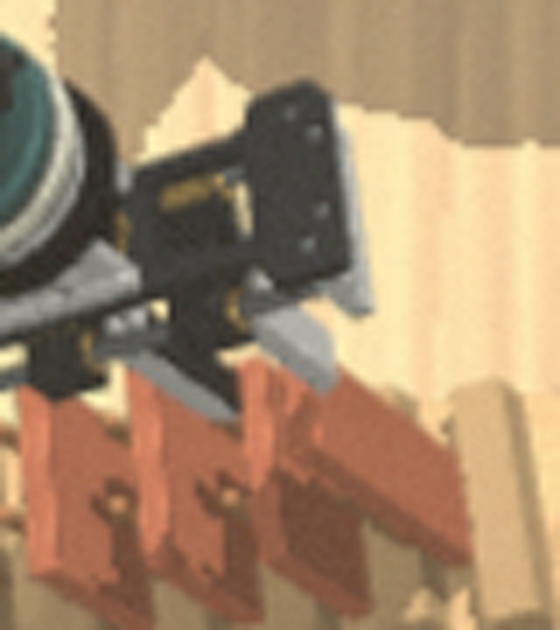

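Call:
servo_tool(targets="0.32 0.007 0.004 0.05 -0.001 0.001 -0.001; 0.32 0.007 0.004 0.1 -0.001 0.001 -0.001; 0.32 0.007 0.004 0.15 -0.001 0.001 -0.001; 0.32 0.007 0.004 0.182 -0.001 0.001 -0.001; 0.32 0.007 0.004 0.182 -0.001 0.001 -0.001; 0.32 0.007 0.004 0.182 -0.001 0.001 -0.001")

```text
time: 14.97
tool_pos: [0.5879, -0.304, 0.1072]
ee_rot: [-3.14, -0.524, 0.129]
wrist_force: [-1.0, -0.8, 0.2]
width: 0.0302
```

Run:
```python
from h import *
from look import look
look("scene","k3s",(320,230,400,320),7)
look("top","k3t",(370,110,470,230),4)
p,Rc,o=cur()
print(p,o["width"],o["time"],o["wrist_force"])
print(rel(end_f+.035*RR[:,2],RR,p,Rc))
```

```text
[ 0.5882 -0.3047  0.1087] 0.030278689742656364 15.0667 [ 0.7703  0.1883 -0.0776]
[-0.0022 -0.0016  0.0081  0.0002 -0.0005  0.0002]
```

View pics/k3s.png

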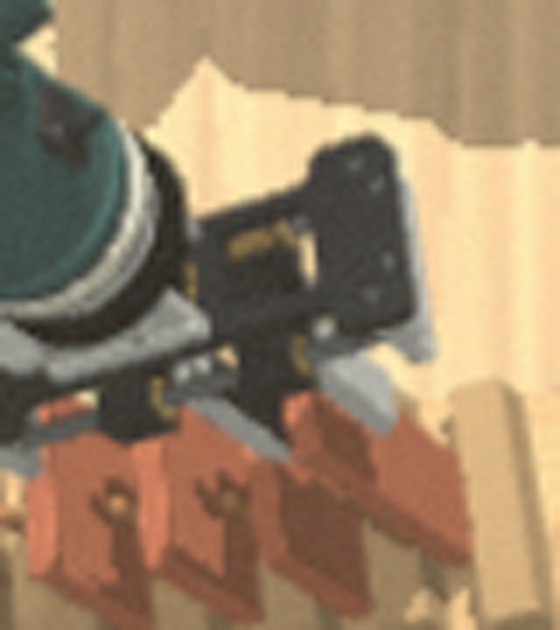

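View pics/k3t.png

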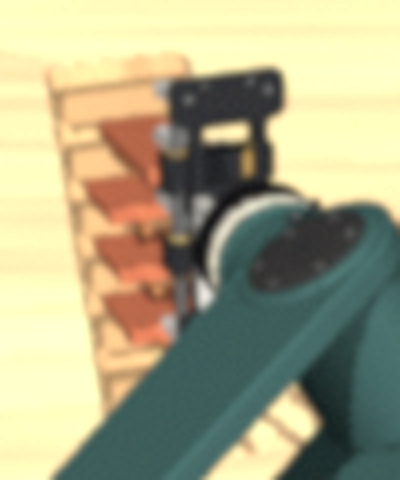

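Call:
servo_tool(targets="0 0 0 0 0 0 0; 0 0 0 0 0 0 0; 0 0 0 0 0 0 0; 0 0 0 0 0 0 0; 0 0 0 0 0 0 0; 0 0 0 0 0 0 0")

```text
time: 15.57
tool_pos: [0.5881, -0.3048, 0.1087]
ee_rot: [3.14, -0.525, 0.13]
wrist_force: [-1.0, -0.9, 0.3]
width: 0.0119
```

Call:
servo_tool(targets="0 0 0 -0.05 0 0 0; 0 0 0 -0.1 0 0 0; 0 0 0 -0.16 0 0 0; 0 0 0 -0.24 0 0 0; 0 0 0 -0.34 0 0 0; 0 0 0 -0.46 0 0 0; 0 0 0 -0.58 0 0 0; 0 0 0 -0.7 0 0 0; 0 0 0 -0.8 0 0 0; 0 0 0 -0.9 0 0 0; 0 0 0 -0.9 0 0 0")

```text
time: 16.48
tool_pos: [0.4754, -0.3208, 0.3098]
ee_rot: [3.13, -0.529, 0.133]
wrist_force: [1.5, -0.6, 1.2]
width: 0.0118
```

Run:
```python
from h import *
from look import look
look("scene","k4s",(240,160,410,330),4)
p,Rc,o=cur()
print(o["joint_positions"],p,o["width"],o["time"],o["wrist_force"])
for n,t in [("v1",([.44,-.17,.40],R(0,32))),("v2",([.44,.05,.40],CR)),("pre",(mouthp(-.16),CR))]: print(n,t[0],rel(*t,p,Rc))
```

```text
[-0.9728 -0.1317  1.4803  0.4626  1.5339 -1.0583] [ 0.4758 -0.3202  0.3066] 0.011529872415047224 16.5333 [ 0.5539 -0.1995 -1.6427]
v1 [0.44, -0.17, 0.4] [ 0.1333 -0.6116 -0.3591 -0.0192  0.0098  0.0358]
v2 [0.44, 0.05, 0.4] [ 0.2329 -1.4844 -0.3077 -0.0456  0.0261  0.0751]
pre [0.4634 0.2678 0.3646] [ 0.3405 -2.3375 -0.0878 -0.0456  0.0261  0.0751]
```

View pics/k4s.png

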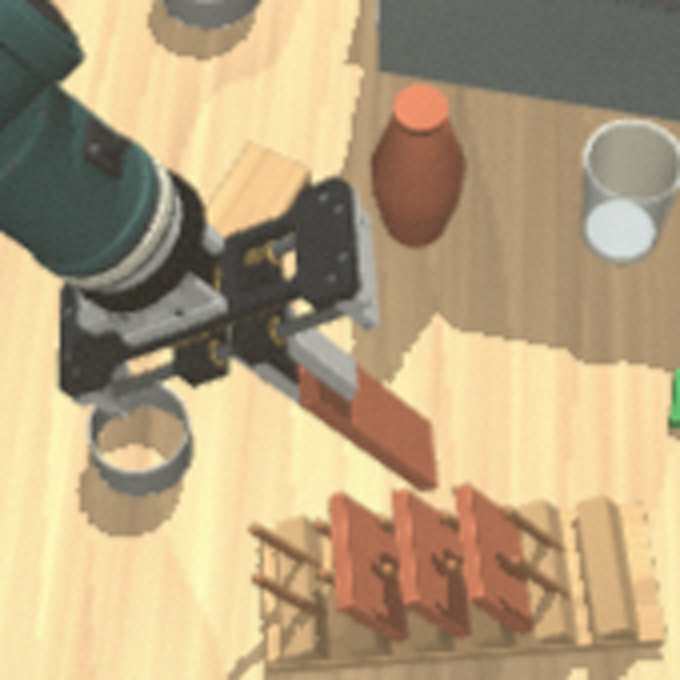

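The second bar is out and in line with the tool, and the three tiles are still standing. Moving over to the crusher.

Call:
servo_tool(targets="0 0.05 -0.05 -0.15 0 0 0; 0 0.1 -0.15 -0.3 0 0 0.01; 0 0.13 -0.3 -0.36 -0.01 0.005 0.02; 0 0.13 -0.46 -0.36 -0.019 0.01 0.036; 0 0.13 -0.62 -0.36 -0.019 0.01 0.036; 0 0.15 -0.78 -0.35 -0.03 0.015 0.05; 0 0.17 -0.94 -0.34 -0.045 0.026 0.075; 0 0.18 -1 -0.33 -0.045 0.026 0.075; 0 0.18 -1 -0.33 -0.045 0.026 0.075; 0 0.18 -1 -0.33 -0.045 0.026 0.075")

```text
time: 17.37
tool_pos: [0.4414, -0.0688, 0.3949]
ee_rot: [-3.134, -0.604, -0.144]
wrist_force: [0.2, 0.2, 0.0]
width: 0.0119
```

Run:
```python
from h import *
p,Rc,o=cur()
print(o["joint_positions"],p,o["width"],o["time"],o["wrist_force"])
for n,t in [("v2",([.44,.05,.40],CR)),("pre",(mouthp(-.16),CR))]: print(n,t[0],rel(*t,p,Rc))
```

```text
[-0.405  -0.5764  1.6405  0.1553  1.4925 -0.2293] [ 0.4414 -0.0688  0.3949] 0.011897521537932646 17.3667 [0.2406 0.1757 0.0066]
v2 [0.44, 0.05, 0.4] [-0.0488 -0.4699 -0.0547 -0.0033  0.0023  0.0013]
pre [0.4634 0.2678 0.3646] [-0.1555 -1.3447  0.0503 -0.0033  0.0023  0.0013]
```

Call:
servo_tool(targets="0 -0.01 -0.16 -0.01 -0.003 0.002 0.001; 0 -0.03 -0.33 -0.04 -0.003 0.002 0.001; 0 -0.05 -0.5 -0.05 -0.003 0.002 0.001; 0 -0.07 -0.66 -0.04 -0.003 0.002 0.001; 0 -0.1 -0.83 -0.03 -0.003 0.002 0.001; 0 -0.12 -1 -0.02 -0.003 0.002 0.001; 0 -0.12 -1 -0.02 -0.003 0.002 0.001; 0 -0.12 -1 -0.02 -0.003 0.002 0.001")

```text
time: 18.03
tool_pos: [0.451, 0.1827, 0.3809]
ee_rot: [3.136, -0.605, -0.146]
wrist_force: [-0.4, 0.2, -1.4]
width: 0.012
```

Run:
```python
from h import *
p,Rc,o=cur()
print(o["joint_positions"],p,o["width"],o["time"],o["wrist_force"])
for n,t in [("pre",(mouthp(-.16),CR))]: print(n,t[0],rel(*t,p,Rc))
```

```text
[ 0.5278 -0.3948  1.565  -0.3685  1.4848  0.6149] [0.451  0.1827 0.3809] 0.01200993908092961 18.0333 [-0.3884  0.1862 -1.3943]
pre [0.4634 0.2678 0.3646] [-0.0372 -0.3441  0.0515  0.0012  0.0018  0.0007]
```

Run:
```python
from h import *
for c in [(290,190),(362,190),(325,250),(297,250)]:
    for z in (.04,.1,.15):
        q=plane("top",(130+c[0]/4-.5,90+c[1]/4-.5),z); d=q-M; r=Ro.from_euler("z",-CY,degrees=True).apply(d); print(c,z,r)
```

```text
(290, 190) 0.04 [ 0.0841  0.0354 -0.197 ]
(290, 190) 0.1 [ 0.0683  0.0184 -0.137 ]
(290, 190) 0.15 [ 0.0552  0.0043 -0.087 ]
(362, 190) 0.04 [ 0.0915 -0.0151 -0.197 ]
(362, 190) 0.1 [ 0.0754 -0.0296 -0.137 ]
(362, 190) 0.15 [ 0.062  -0.0418 -0.087 ]
(325, 250) 0.04 [ 0.0445  0.0031 -0.197 ]
(325, 250) 0.1 [ 0.0306 -0.0123 -0.137 ]
(325, 250) 0.15 [ 0.019  -0.0252 -0.087 ]
(297, 250) 0.04 [ 0.0416  0.0226 -0.197 ]
(297, 250) 0.1 [ 0.0279  0.0062 -0.137 ]
(297, 250) 0.15 [ 0.0164 -0.0074 -0.087 ]
```

Run:
```python
import cv2
a=cv2.imread("pics/i4t.png")[140:330,230:400]
cv2.imwrite("pics/i4t2.png",cv2.resize(a,None,fx=3.5,fy=3.0))
```

```text
(no output)
```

View pics/i4t2.png

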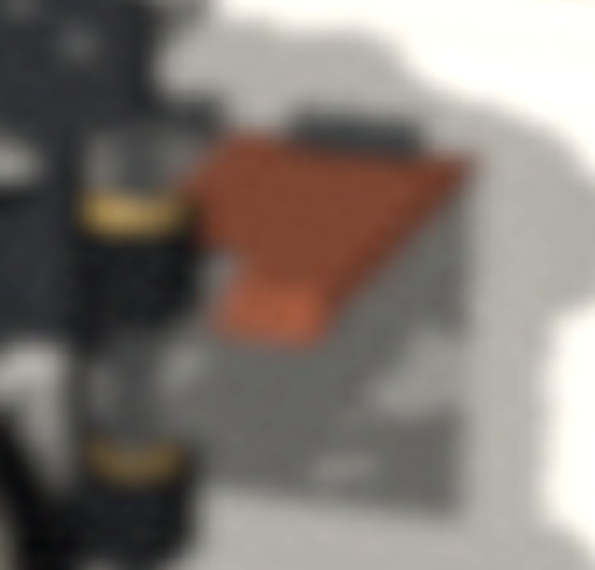

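Ray casting puts bar 1 leaning on the lower chute wall, with its upper end roughly 80 mm below the mouth and y from about −28 to +16 mm. I'll feed the second bar about 38 mm towards +y so it doesn't land on the first.

```bash
cat >> h.py <<'E'
YO=.038
def mp2(depth,s=-.006): return mouthp(depth,s)-CR[:,1]*YO
E
python3 - <<'E'
from h import *
p,Rc,o=cur()
print(CR[:,1]);print(rel(mp2(-.16),CR,p,Rc))
E
```

```text
[-0.1478 -0.989   0.    ]
[-0.0369 -0.4961  0.0509  0.0012  0.0018  0.0007]
```

Call:
servo_tool(targets="0 -0.02 -0.16 0 0.001 0.002 0.001; 0 -0.037 -0.32 0.02 0.001 0.002 0.001; 0 -0.037 -0.46 0.05 0.001 0.002 0.001; 0 -0.037 -0.496 0.05 0.001 0.002 0.001; 0 -0.037 -0.496 0.05 0.001 0.002 0.001; 0 -0.037 -0.496 0.05 0.001 0.002 0.001")

```text
time: 18.53
tool_pos: [0.4702, 0.3007, 0.3691]
ee_rot: [-3.139, -0.618, -0.158]
wrist_force: [0.5, -0.7, -0.5]
width: 0.0117
```

Run:
```python
from h import *
from look import look
look("scene","j1s",(280,40,420,150),5);look("top","j1t",(130,90,270,230),4)
p,Rc,o=cur()
print(o["joint_positions"],p,o["width"],o["time"],o["wrist_force"])
print(rel(mp2(-.16),CR,p,Rc))
tip=p+Rc[:,2]*.105
for nm,q in [("tcp",p),("tip",tip),("M",M)]: print(nm,(proj("scene",q)-[280,40])*5,(proj("top",q)-[130,90])*4)
```

```text
[ 0.7558 -0.1875  1.4365 -0.4764  1.4883  0.8555] [0.4698 0.3004 0.3708] 0.011479117080137843 18.6333 [ 0.7112 -0.5571 -0.9717]
[-0.0196 -0.0191  0.0165  0.0003 -0.0028 -0.0032]
tcp [273.6379  82.423 ] [ 80.8039 334.1925]
tip [370.5573 209.7498] [154.1835 262.0279]
M [412.7116 313.8758] [244.5959 235.0199]
```

View pics/j1s.png

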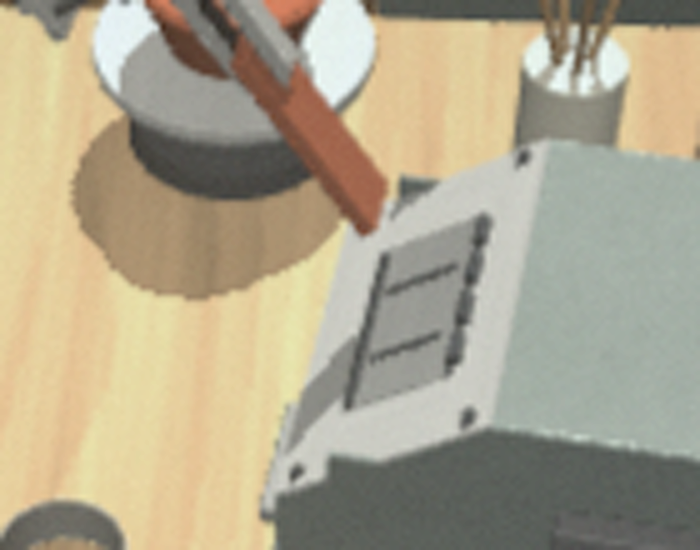

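View pics/j1t.png

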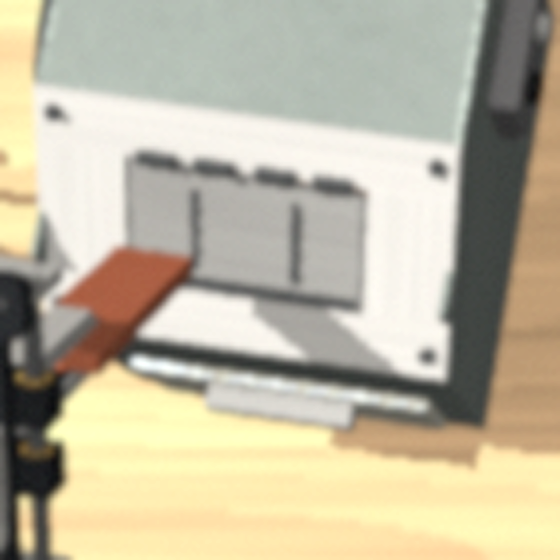

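The tip is in line with the mouth, about 30 mm to +y of its centre and clear of its edge. Inserting to half-way.

Call:
servo_tool(targets="0 -0.017 -0.018 0.06 0 -0.002 -0.003; 0 -0.017 -0.018 0.12 0 -0.002 -0.003; 0 -0.017 -0.018 0.18 0 -0.002 -0.003; 0 -0.017 -0.018 0.24 0 -0.002 -0.003; 0 -0.017 -0.018 0.29 0 -0.002 -0.003; 0 -0.017 -0.018 0.34 0 -0.002 -0.003; 0 -0.017 -0.018 0.39 0 -0.002 -0.003; 0 -0.017 -0.018 0.44 0 -0.002 -0.003; 0 -0.017 -0.018 0.49 0 -0.002 -0.003; 0 -0.017 -0.018 0.54 0 -0.002 -0.003; 0 -0.017 -0.018 0.54 0 -0.002 -0.003")

```text
time: 19.55
tool_pos: [0.5433, 0.2952, 0.2523]
ee_rot: [3.136, -0.606, -0.144]
wrist_force: [-2.4, 1.1, -4.6]
width: 0.012
```

Run:
```python
from h import *
from look import look
look("scene","j2s",(310,60,410,140),7);look("top","j2t",(130,90,270,230),4)
p,Rc,o=cur()
print(o["joint_positions"],p,o["width"],o["time"],o["wrist_force"])
for n,t in [("mid",(mp2(-.02),CR)),("deep",(mp2(.076),CR))]: print(n,t[0],rel(*t,p,Rc))
```

```text
[ 0.6375 -0.0783  1.565  -0.4435  1.2342  0.8415] [0.5426 0.2956 0.2537] 0.012180210663668777 19.65 [-1.9377  0.0058 -5.0395]
mid [0.5484 0.2935 0.2499] [0.0114 0.0046 0.0264 0.0009 0.0015 0.001 ]
deep [0.6029 0.2854 0.1713] [0.0132 0.0036 0.4104 0.0009 0.0015 0.001 ]
```

View pics/j2s.png

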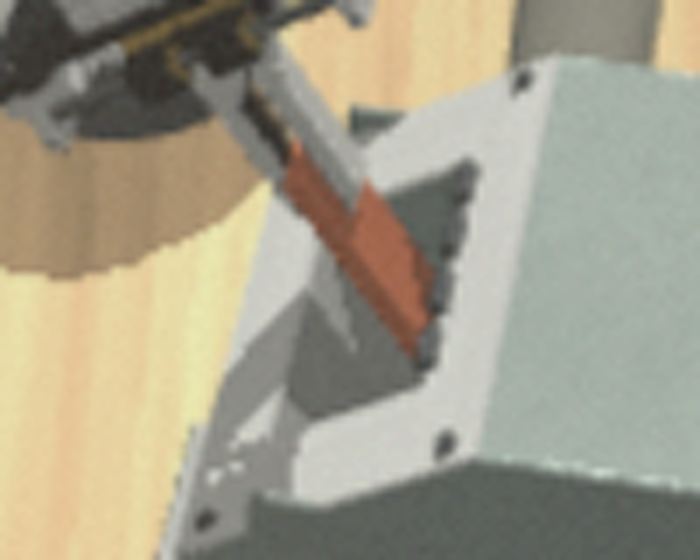

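View pics/j2t.png

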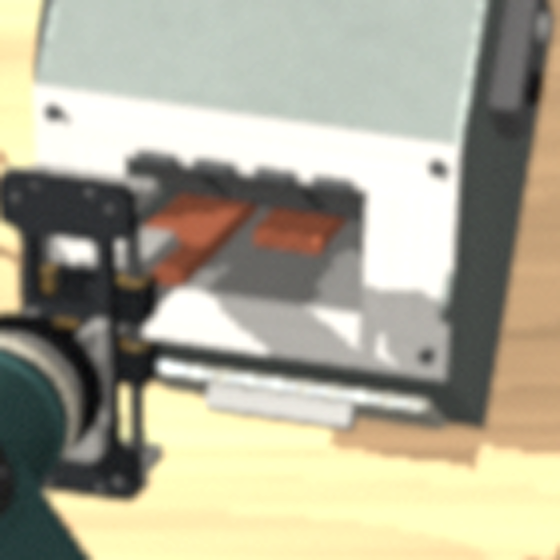

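Bar 2 is half-way in with the flap open, and bar 1 shows deep inside to its right, at crop (300,228). Pushing on.

Call:
servo_tool(targets="0 0.007 0.003 0.06 0 0.001 0; 0 0.007 0.003 0.12 0 0.001 0; 0 0.007 0.003 0.18 0 0.001 0; 0 0.007 0.003 0.24 0 0.001 0; 0 0.007 0.003 0.3 0 0.001 0; 0 0.007 0.003 0.35 0 0.001 0; 0 0.007 0.003 0.39 0 0.001 0; 0 0.007 0.003 0.39 0 0.001 0; 0 0.007 0.003 0.39 0 0.001 0")

```text
time: 20.4
tool_pos: [0.6, 0.2869, 0.1776]
ee_rot: [3.14, -0.613, -0.145]
wrist_force: [-3.7, -0.2, -4.2]
width: 0.0117
```

Run:
```python
from h import *
p,Rc,o=cur()
print(o["joint_positions"],p,o["width"],o["time"],o["wrist_force"])
print(rel(mp2(.077),CR,p,Rc))
```

```text
[ 0.5584  0.0366  1.6075 -0.4454  1.0515  0.8398] [0.6    0.2869 0.1776] 0.011743295343796638 20.4 [-3.6876 -0.2307 -4.1752]
[-0.0044  0.0045  0.0315  0.0001 -0.0008  0.0008]
```

Call:
servo_tool(targets="0 -0.006 0.004 0.015 0 0 0; 0 -0.006 0.004 0.034 0 0 0; 0 -0.006 0.004 0.034 0 0 0; 0 -0.006 0.004 0.034 0 0 0")

```text
time: 20.73
tool_pos: [0.6042, 0.2858, 0.1714]
ee_rot: [-3.141, -0.616, -0.146]
wrist_force: [-1.4, 1.4, -1.0]
width: 0.0118
```

Call:
servo_tool(targets="0.15 0 0 0 0 0 0; 0.22 0 0 0 0 0 0; 0.28 0 0 0 0 0 0; 0.28 0 0 0 0 0 0; 0.28 0 0 0 0 0 0; 0.28 0 0 0 0 0 0; 0.28 0 0 0 0 0 0; 0.28 0 0 0 0 0 0; 0.28 0 0 0 0 0 0")

```text
time: 21.48
tool_pos: [0.604, 0.2854, 0.1708]
ee_rot: [3.14, -0.615, -0.146]
wrist_force: [-2.2, -0.1, -3.5]
width: 0.0266
```

Run:
```python
from h import *
from look import look
look("scene","j4s",(310,60,410,140),7);look("top","j4t",(130,90,270,230),4)
p,Rc,o=cur()
print(p,o["width"],o["time"],o["wrist_force"])
print(rel(mp2(.077),CR,p,Rc))
```

```text
[0.604  0.2854 0.1709] 0.026126552201895522 21.5833 [-1.7275 -0.4298 -3.7442]
[-0.0028  0.0007 -0.0001 -0.0001 -0.0014  0.0007]
```

View pics/j4s.png

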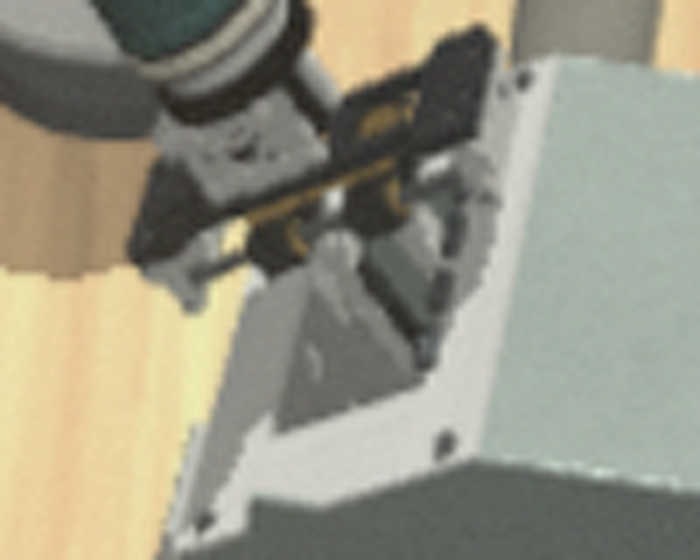

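View pics/j4t.png

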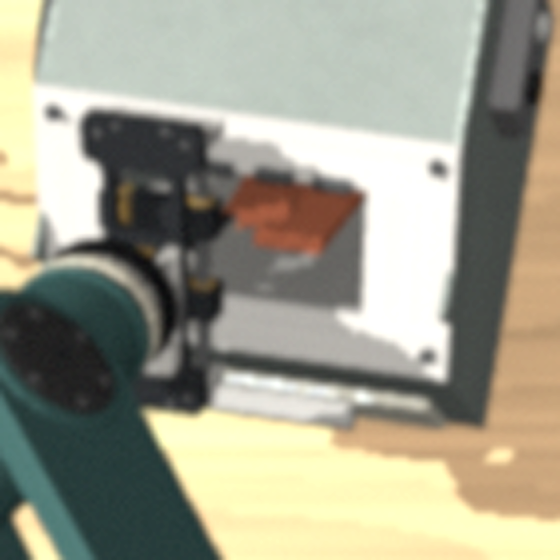

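Bar 2 has dropped beside bar 1 (both red ends around crop (290,215)) and is out of the fingers. Retracting.

Call:
servo_tool(targets="0.28 0 0 -0.08 0 0 0; 0.28 0 0 -0.18 0 0 0; 0.28 0 0 -0.3 0 0 0; 0.28 0 0 -0.42 0 0 0; 0.28 0 0 -0.56 0 0 0; 0.28 0 0 -0.7 0 0 0; 0.28 0 0 -0.85 0 0 0; 0.28 0 0 -1 0 0 0; 0.28 0 0 -1 0 0 0; 0.28 0 0 -1 0 0 0; 0.28 0 0 -1 0 0 0; 0.28 0 0 -1 0 0 0")

```text
time: 22.58
tool_pos: [0.4617, 0.3063, 0.3737]
ee_rot: [3.139, -0.615, -0.145]
wrist_force: [0.2, 0.0, -0.4]
width: 0.026
```

Run:
```python
from h import *
from look import look
look("scene","f1s",(200,30,500,345),2.5 and 2);look("scene","f2s",(280,40,420,150),5);look("top","f1t",(130,90,470,270),2)
p,Rc,o=cur()
print(p,o["width"],o["time"],o["wrist_force"])
```

```text
[0.4617 0.3062 0.3731] 0.026494746053451694 22.7333 [ 0.4056  0.1202 -0.1217]
```

View pics/f2s.png

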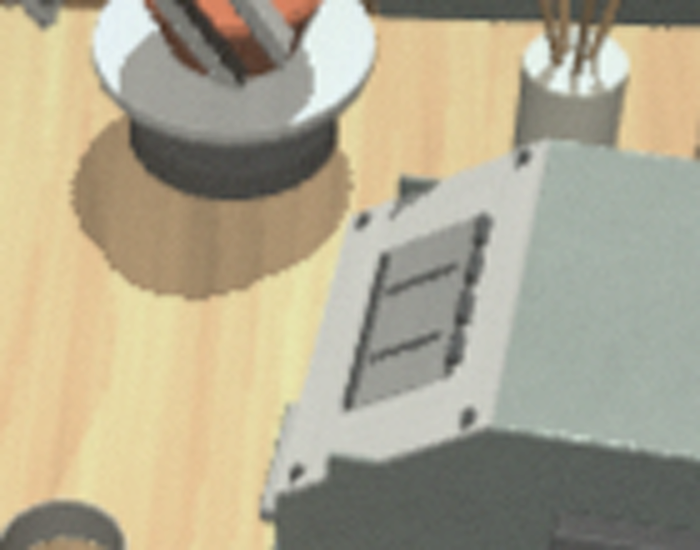

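View pics/f1t.png

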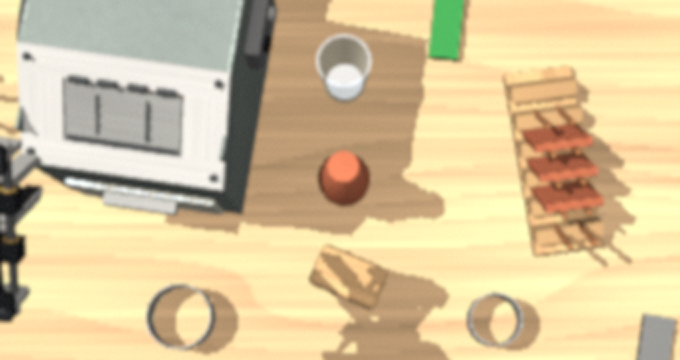

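View pics/f1s.png

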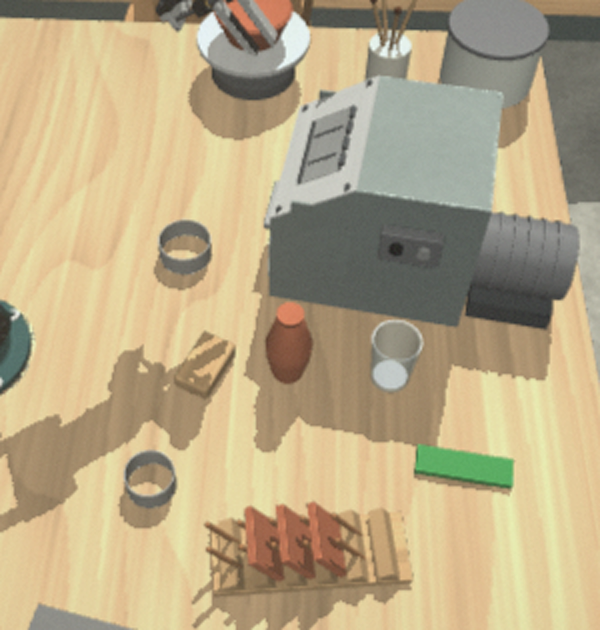

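The flap is shut, the tiles are standing, nothing else has moved, and the arm is clear of everything. Handing in.

```bash
python3 -c "
from bench import robot
print(robot.close_job())"
```

```text
the job is handed in; nothing more can be done
None
```

I fed both scrap bars into the crusher, first the one nearest the robot and then the farthest, and handed the job in at about 23 s of the 72 s allowed. Each bar was pushed through the flap while still held, and let go only once the fingers were deep enough to hold the flap off it. I fed the second bar about 38 mm to one side so it would not land on the first.

- **Crusher:** after the last retract both cameras show the flap shut flush. Just before that, with the flap still held open, the top view showed both bars deep inside, side by side. I could not see or measure their final resting poses with the flap shut. From the chute geometry I put bar 1's centre at about 145 mm below the mouth; I made no such estimate for bar 2.
- **Bench:** the three tiles still stand in the rack, and the vase, ring cutters, beaker and wooden block look unmoved. I judged this by eye and did not measure it.
- **Arm:** it ended clear of everything, and the wrist force readings I took stayed below about 7 N.
- **Disagreements:** the triangulated mouth height came out about 6 mm above the nominal 235 mm, so I used 237 mm. Pose readings differed from the targets by up to about 11 mm, mostly while the arm was still settling, and I corrected for that at each step. No check failed.

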